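# Load the cooling rack and pin the tray

## Task

Load the tray into the cooling rack on the lowest pair of rails that clears what stands inside the rack: carry the tray by a side rim, set its tongue end part-way onto those rails and let go, then take it by its front handle and push it fully home against the rear posts. Once it is home, pull the pin out of its parking hole in the rack's rear bar and push it all the way down through the bar's middle hole, so that it passes through the hole in the tray's tongue and locks it. Leave what stands in the rack and everything else on the worktop where it is.

Things in the scene. Friction and masses are not known exactly. Their poses are not given: they have to be found in the camera images.
- rack: Fixed open-topped sheet-metal cooling rack. Origin on the worktop below its middle, z up, x across; mouth faces +y, trays slide in along -y. Side sheets y -95 to +95 mm, 120 high, inner faces at x = -87 and +87. Two rear posts (138 high) stop the tray's sheet at y = -95; the home tray's origin is at x = 0, y = 0. No floor: things inside stand on the worktop
- rack_mouth (a point): Middle of the mouth on the worktop, at (0, 95, 0) mm in the rack's frame. In front of it both side sheets flare outward, to x = -96 and +96 at y = +109 mm
- rail_low (a point): Lowest rail pair, midway between its rails at the height of their tops: (0, 0, 26) mm in the rack's frame. Each rail is a ledge 14 mm wide and 4 mm thick along the inside of a side sheet; the tray's underside rests on the pair
- rail_mid (a point): Middle rail pair, same shape: (0, 0, 64) mm in the rack's frame. The lowest pair that clears the timer (46 mm high)
- rail_top (a point): Top rail pair, same shape: (0, 0, 102) mm in the rack's frame. The only pair that clears the jam jar (84 mm high)
- hole_park (a point): Mouth of the parking hole, 11 mm wide, at (-115, -115, 150) mm in the rack's frame: in the overhanging end of the rear bar, a flat bar 32 mm wide, 12 thick, top at z = 150 mm, on the rear posts. The pin starts here; two sprung balls in the hole grip its groove: about 6 N straight up pulls it free
- hole_lock (a point): Mouth of the middle hole, 11 mm wide, in the rear bar's top face, at (0, -115, 150) mm in the rack's frame. Two sprung balls inside (at its +y and -y sides) rub along the shank and click into the groove at the end: push down with up to about 10 N until the pin's collar meets the bar
- tray: Loose steel sheet tray, 0.19 to 0.33 kg, flat on the worktop at the start. Origin at the centre of its underside, z up. Sheet 170 mm (x) by 190 mm (y), 4 thick, with a rim along each x side, none at front and back; flat tongue at the rear (-y) to y = -135 mm, handle at the front (+y). Weight centre within 10 mm of the origin. It has 2 mm play each side between the rack's side sheets
- tray_rim (a point): Point for carrying on the top edge of the -x side rim, at (-80.5, 60, 22) mm in the tray's frame (the other rim is its mirror image). The rims are 9 mm thick, 22 mm high, full length. Held here the tray can go in until its origin is 72 mm short of home, clear of the flares, and then stays on the rails by itself (it tips out if more than 85 mm short)
- tray_handle (a point): Grip point of the tray's front handle, at (0, 124, 15) mm in the tray's frame: an upright fin 10 mm thick (x), 26 mm high, from the sheet's front edge to y = +149 mm, its foot level with the tray's underside
- tray_hole (a point): Centre of the 16 mm square hole in the tray's tongue (36 mm wide, 4 mm thick), at (0, -115, 2) mm in the tray's frame; under hole_lock when the tray is home
- pin: Loose steel pin, 40 g, in the parking hole at the start, upright. Origin at the underside of its collar, which rests on the bar's top when fully in; z up. Below: shank 8 mm in diameter, 100 long, tapered tip, groove just under the collar. Above: collar 20 mm in diameter, 4 high, then a round grip 14 mm in diameter from 4 to 36 mm above the origin, topped by an 18 mm button up to 40 mm
- pin_tip (a point): Lower tip of the pin's shank, at (0, 0, -100) mm in the pin's frame
- jam_jar: Lidded glass jam jar, 68 mm in diameter, 84 mm high, origin at the centre of its underside. Either it or the kitchen timer stands inside the rack (the other stands at the back of the worktop)
- kitchen_timer: Round wind-up kitchen timer, 68 mm in diameter, 46 mm high, origin at the centre of its underside. Either it or the jam jar stands inside the rack
- lemon: Lemon on the worktop, 78 x 55 x 56 mm, origin under its middle; leave it alone
- salt_shaker: Salt shaker, 44 mm in diameter, 90 mm high, origin at its foot; leave it alone
- spice_jar: Spice jar with screw cap, 46 mm in diameter, 106 mm high, origin at its foot; leave it alone
- mug: Mug with a handle, 92 x 127 x 95 mm, origin at its foot; leave it alone
- peeler: Vegetable peeler lying flat, 170 x 25 x 18 mm, origin under its middle; leave it alone
There are look-alikes about, which are no part of the job. Leave any blue look-alike of the pin alone. Leave any orange look-alike of the jam_jar alone.

How it is judged (in metres and radians):
On the way, in this order (a step that is already met when the one before it is completed fails the run):
1. the tray is carried by a side rim (height (world z) of tray above 0.03 m and contact force between the fingers and tray above 1 N and (x of the grasp point in the frame of tray above 0.065 m or x of the grasp point in the frame of tray below -0.065 m)), for 0.1 s.
2. the tray lies part-way in on the right rails, released (((x of kitchen_timer in the frame of rack between -0.08 and 0.08 m and y of kitchen_timer in the frame of rack between -0.09 and 0.09 m and z of tray in the frame of rack between 0.059 and 0.072 m) or (x of jam_jar in the frame of rack between -0.08 and 0.08 m and y of jam_jar in the frame of rack between -0.09 and 0.09 m and z of tray in the frame of rack between 0.097 and 0.11 m)) and x of tray in the frame of rack between -0.008 and 0.008 m and y of tray in the frame of rack between 0.02 and 0.13 m and angle between tray's own z axis and vertical below 0.12 rad and contact force between the fingers and tray below 0.1 N), for 0.2 s.
3. the tray is pushed home by its front handle (((x of kitchen_timer in the frame of rack between -0.08 and 0.08 m and y of kitchen_timer in the frame of rack between -0.09 and 0.09 m and z of tray in the frame of rack between 0.06 and 0.069 m) or (x of jam_jar in the frame of rack between -0.08 and 0.08 m and y of jam_jar in the frame of rack between -0.09 and 0.09 m and z of tray in the frame of rack between 0.098 and 0.107 m)) and x of tray in the frame of rack between -0.006 and 0.006 m and y of tray in the frame of rack between -0.005 and 0.005 m and angle between tray's own z axis and vertical below 0.06 rad and distance between the grasp point and tray_handle below 0.06 m), for 0.1 s.
4. the pin is out of its parking hole (z of pin in the frame of rack above 0.235 m), for 0.1 s.
At the end, for the whole second after the job is handed in: Tray level on the right rails (middle pair over the timer, top pair over the jar), home against the posts within 5 mm; pin upright in the middle hole, collar within 4 mm of the bar, tip through the hole in the tongue; tray and pin at rest (((x of kitchen_timer in the frame of rack between -0.08 and 0.08 m and y of kitchen_timer in the frame of rack between -0.09 and 0.09 m and z of tray in the frame of rack between 0.06 and 0.069 m) or (x of jam_jar in the frame of rack between -0.08 and 0.08 m and y of jam_jar in the frame of rack between -0.09 and 0.09 m and z of tray in the frame of rack between 0.098 and 0.107 m)) and x of tray in the frame of rack between -0.006 and 0.006 m and y of tray in the frame of rack between -0.005 and 0.005 m and angle between tray's own z axis and vertical below 0.06 rad and x of pin in the frame of rack between -0.005 and 0.005 m and y of pin in the frame of rack between -0.12 and -0.11 m and z of pin in the frame of rack between 0.145 and 0.154 m and angle between pin's own z axis and vertical below 0.08 rad and x of pin_tip in the frame of tray between -0.012 and 0.012 m and y of pin_tip in the frame of tray between -0.127 and -0.103 m and z of pin_tip in the frame of tray below -0.004 m and linear speed of each of tray, pin below 0.02 m/s); the robot touches nothing.
It fails at once if the jam jar or the timer is moved by more than 20 mm (distance of any of jam_jar, kitchen_timer from where it was at the start of the episode above 0.02 m).
It fails at once if a bystander (lemon, salt shaker, spice jar, mug, peeler) is moved by more than 30 mm (distance of any of lemon, salt_shaker, spice_jar, mug, peeler from where it was at the start of the episode above 0.03 m).
It also fails if it takes over 61 s, if anything falls off the work surface, if the arm or the gripper's body presses on something with over 40 N, if the wrist force passes 120 N, or if a joint passes its speed limit or range.

## Robot

A 6-joint arm with a two-finger parallel gripper is mounted at the origin on a cart in front of the work surface, level with it; the furniture and walls round the work are solid. World frame = base frame: x ahead of the robot, y to its left, z up, the work surface at z = 0. Lengths are in mm, angles in rad, forces in N, time in s.
With the tool pointing down it reaches from about 350 to 775 mm from the base axis. Payload 7.3 kg.
Tool frame: the origin (TCP) lies at the very end of the fingers, on their centre line; the grasp point (between the pads) lies bot.grip_point_offset behind it (bot.grip_point_offset is the distance from the TCP to the grasp point, in mm); z points along the fingers, y is the line along which they close (so a half turn about z gives the same grasp; the last joint's range is limited). The gripper opens to 92 mm and grips with 3 to 60 N. Pads are 19 mm wide; open, the fingers measure 130 mm over their backs; the gripper's body (75 mm by 190 mm) begins 47 mm behind the grasp point.
Start: joints at [1.176, 0.342, 1.524, -0, 1.275, -0.146], TCP at [129.26, 508.858, 226.741] pointing down, gripper open.
Joint ranges: [-2.53, 2.53], [-0.77, 2.02], [0.04, 2.7], [-1, 4.14], [0.28, 2.66], [-3.11, 3.11]. Speed limits (rad/s): [2.57, 2.57, 3.14, 3.14, 3.14, 3.14].

## Interface

Orientations are given as [roll, pitch, yaw] about the fixed x, y, z axes, in that order (R = Rz(yaw) Ry(pitch) Rx(roll)).
In Python, from plant import bot gives the robot as it stands. The module is installed in compiled form; this text tells all that it offers.
- The arm moves only by the tool carry_out, never from a script. Its argument "plan" is a list of rows, each an object of numbers: "tx", "ty", "tz": the shift along the world's x, y, z in mm; "rx", "ry", "rz": the turn, a rotation vector about the world's x, y, z in rad. A call has 1 to 12 rows; each row shifts and turns the commanded pose from where the row before left it; what a row does not reach is not made up. A row lasts 1/10 s, in which the tool goes at most 50 mm and 8.59 degrees, less where a joint would pass 70% of its speed; a pose out of reach is approached as far as the arm can. A call with a gripper value outside its range is refused whole. "gripper" is the closure, from 0 (fully open) to 1 (shut), set as the call begins (left out, the last holds). The fingers move at their own pace and stop on an object; the grip force is fixed at half the most. Time passes only in rows, so rows that do not move let the fingers close. It gives the time, the measured TCP pose, the force, the opening and the grip force at its end, in the units of the state.
- bot.get_obs(): the state, without advancing time (a new reading comes with each control period).
- bot.capture(name): name is "scene" or "top" or "wrist"; returns the picture (420x560x3 uint8, red, green, blue); there is no depth.
- bot.camera_model(name): a dict with "camera_matrix" (3x3 intrinsics, pixels), "dist" ([k1, k2, p1, p2, k3] as OpenCV has them; the pictures are not rectified), "R" (3x3) and "t" (3): a world point X has camera coordinates R X + t. Camera axes: x right, y down, z forward; pixel columns grow to the right and rows downward; lengths in mm; the calibration is good to about 2 mm. A picture is of the moment at which its call begins: read the wrist's pose just before it. camera_model takes no time and is no camera call; for the wrist camera it gives the pose at the moment of the call.
- bot.close_job(): hands the job in; it is judged then, once.
The state is a dict: "time": time; "joint_positions": joint angles; "dq": joint speeds; "tau": joint torques, N m; "tool_pos": TCP position; "tcp_rot": TCP orientation; "contact_force": force on the tool from outside, world axes, zero at the start; "moment": the same for the moment, N m; "grip_width": finger opening in mm; "finger_force": force on a finger pad.
Only numpy, scipy, OpenCV 4.12 (cv2) and the standard library are available. Lean on these libraries where they do the work, as an engineer would, in place of code of your own. Each camera call takes 0.05 s, during which the arm holds its last target. There are 200 camera calls.

## Working session

There is one attempt and no reset: what is moved stays moved. The work goes in short steps, Python scripts to look and compute and a tool call to move; the robot and the scene stay as the last step left them, time stands still between calls to the robot, and variables do not carry over. Pictures are saved under pics/ and viewed, at most 10 in all, crops included, and the job is handed in when it is done.

Besides the shell and the picture viewer there is one more tool, called after "Emit:" in YAML: its name, and indented under it one key for each argument. carry_out: Moves the arm, as the interface text tells. Its arguments: {"type":"object","properties":{"plan":{"type":"array"},"gripper":{"type":"number"}},"required":["plan"]}

```bash
mkdir -p pics
python3 - <<'E'
from plant import bot
import cv2
print(bot.get_obs(), bot.grip_point_offset)
for n in("scene","top","wrist"):
    m=bot.camera_model(n); print(n,m)
    cv2.imwrite(f"pics/{n}0.png",bot.capture(n)[:,:,::-1])
E
```

```text
{'time': 0.0, 'joint_positions': array([ 1.17599658e+00,  3.42687191e-01,  1.52501479e+00,  6.20291182e-06,
        1.27541273e+00, -1.46000567e-01]), 'dq': array([-0.00028093, -0.00096069,  0.00094869, -0.00152765, -0.0008496 ,
       -0.0009321 ]), 'tau': array([ 1.20613977e-04, -4.31247103e+01, -2.44214165e+01,  7.18348590e-02,
        5.60313673e-02, -1.62946899e-04]), 'tool_pos': array([129.09332094, 508.45723635, 226.06419053]), 'tcp_rot': array([-3.14008765e+00, -2.27300584e-04,  2.89279149e+00]), 'contact_force': array([ 0.84994681, -0.32563653, -0.45948463]), 'moment': array([ 0.0313055 , -0.03357325,  0.03278835]), 'finger_force': 0.0, 'grip_width': 91.85090401056077} 18.8
scene {'camera_matrix': array([[414.17297609,   0.        , 276.61743993],
       [  0.        , 414.17297609, 213.0369543 ],
       [  0.        ,   0.        ,   1.        ]]), 'dist': array([-0.02312689,  0.        ,  0.        ,  0.        ,  0.        ]), 'R': array([[ 0.63289969, -0.7741604 , -0.01066125],
       [-0.57718866, -0.46260195, -0.6729433 ],
       [ 0.51603414,  0.43205916, -0.73961723]
[... 338 characters left out ...]
01048918, -0.99992341, -0.00656824],
       [-0.98615237,  0.0114315 , -0.16544736],
       [ 0.16550977,  0.00474188, -0.98619675]]), 't': array([  67.66143264,  571.7412916 , 1671.33112995])}
wrist {'camera_matrix': array([[355.53726032,   0.        , 280.20065876],
       [  0.        , 355.53726032, 208.02473812],
       [  0.        ,   0.        ,   1.        ]]), 'dist': array([-0.06299883,  0.        ,  0.        ,  0.        ,  0.        ]), 'R': array([[ 2.45931569e-01,  9.69286805e-01, -8.67561334e-04],
       [ 9.28718254e-01, -2.35381918e-01,  2.86492160e-01],
       [ 2.77488862e-01, -7.12631865e-02, -9.58082193e-01]]), 't': array([-525.05688481,  -36.21601414,  389.8412655 ])}
```

View pics/top0.png

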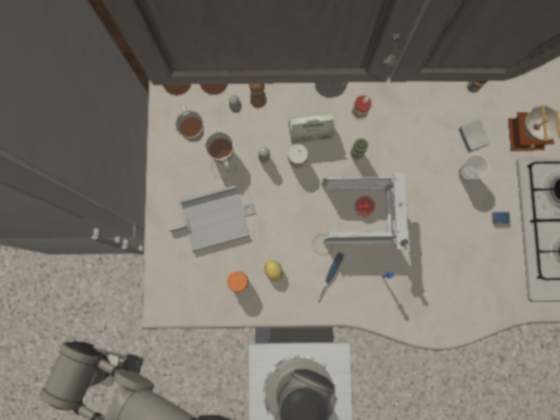

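View pics/scene0.png

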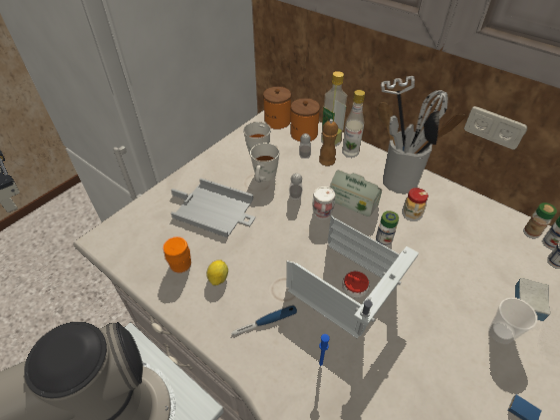

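Run:
```python
import cv2,numpy as np
t=cv2.imread("pics/top0.png");s=cv2.imread("pics/scene0.png")
r=lambda im,x,y,w,h,W,H:cv2.resize(im[y:y+h,x:x+w],(W,H),interpolation=cv2.INTER_CUBIC)
a=np.vstack([np.hstack([r(t,160,180,100,75,400,300),r(t,315,165,100,90,400,300)]),
 np.hstack([r(s,280,170,160,160,400,300),r(s,160,170,100,75,400,300)])])
cv2.imwrite("pics/c1.png",a)
```

```text
(no output)
```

View pics/c1.png

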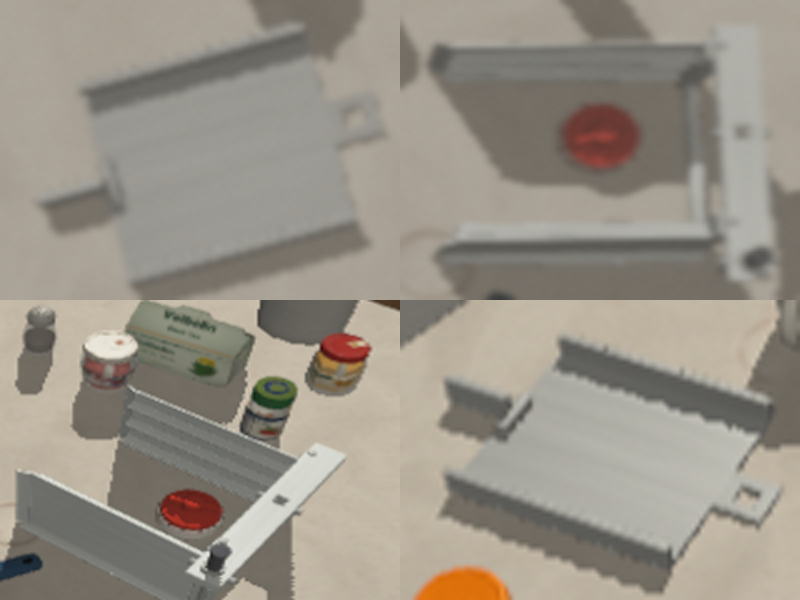

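```bash
cat > h.py <<'E'
import numpy as np,cv2
from scipy.optimize import least_squares
from plant import bot
def proj(m,P):
    return cv2.projectPoints(np.asarray(P,float).reshape(-1,1,3),cv2.Rodrigues(m["R"])[0],m["t"],m["camera_matrix"],m["dist"])[0].reshape(-1,2)
def ray(m,uv):
    n=cv2.undistortPoints(np.array([[uv]],float),m["camera_matrix"],m["dist"])[0,0]
    return -m["R"].T@m["t"], m["R"].T@np.array([n[0],n[1],1])
def atz(m,uv,z):
    c,d=ray(m,uv); return c+d*(z-c[2])/d[2]
def tri(obs):
    A=np.zeros((3,3));b=np.zeros(3)
    for m,uv in obs:
        c,d=ray(m,uv);d/=np.linalg.norm(d);Q=np.eye(3)-np.outer(d,d);A+=Q;b+=Q@c
    return np.linalg.solve(A,b)
def place(p,P,z=0):
    c,s=np.cos(p[2]),np.sin(p[2]);P=np.asarray(P,float)
    return P@np.array([[c,-s,0],[s,c,0],[0,0,1]]).T+[p[0],p[1],z]
def fit(p0,obs,z=0):
    f=lambda p:np.concatenate([(proj(m,place(p,[P],z))[0]-uv)for m,P,uv in obs])
    r=least_squares(f,p0,x_scale=[10,10,.1],loss="soft_l1");return r.x,r.fun.reshape(-1,2)
E
python3 - <<'E'
from h import *
np.set_printoptions(precision=2,suppress=True)
T=bot.camera_model("top");S=bot.camera_model("scene")
print("red",tri([(T,(365,206)),(S,(356,282))]))
print("white jar",tri([(T,(298,150)),(S,(324,194))]))
print("far red",tri([(T,(363,103)),(S,(416,195))]))
print("campos",[-m["R"].T@m["t"] for m in(T,S,bot.camera_model("wrist"))])
p,e=fit([350,-150,0],[(T,(0,-115,150),(400.5,204.3)),(S,(0,-115,150),(392.4,276.7)),(T,(-115,-115,190),(404.3,241.5)),(S,(-115,-115,190),(367.2,303.3))]);print("rack",p,e.tolist())
p,e=fit([330,150,.27],[(T,(0,-115,2),(250,208.7)),(T,(0,149,26),(170.5,231.2)),(T,(85,95,22),(181.2,203)),(T,(85,-95,22),(235.7,187)),(T,(-85,95,22),(193.2,250.7)),(T,(-85,-95,22),(248.7,235.5))]);print("tray",p,e.tolist())
for n,uv,z in[("lemon",(273,270),28),("orange",(237,282),84),("mug",(220,148),95),("salt",(264,153),90),("spice",(360,147),106),("blue",(389,274),40),("peeler",(333,270),10)]: print(n,atz(T,uv,z))
E
```

```text
red [ 580.56 -218.82   21.22]
white jar [751.43  -1.25  71.59]
far red [ 904.85 -213.22   79.47]
campos [array([ 287.91,   53.2 , 1743.3 ]), array([   5.67, -436.11,  925.83]), array([ 54.6 , 528.21, 383.51])]
rack [ 562.95 -189.76    6.26] [[-0.36465414452845835, 1.040867406989804], [0.38801585648832315, -0.12855276233545965], [-0.07169448637642972, 0.9038225604323031], [0.5511853502790132, -0.8491900732810791]]
tray [546.63 262.13   0.27] [[-0.18280268185969817, 0.8377860517928184], [-0.5787323871555827, 0.11364472830751993], [-1.4416336468863165, -1.2956376269474674], [0.6741248945006646, -1.591897396020073], [0.03616888213866787, 1.5127837480227413], [2.0051337444805313, -0.010740799088722497]]
lemon [379.91  77.49  28.  ]
orange [341.78 186.23  84.  ]
mug [759.33 239.54  95.  ]
salt [742.71 101.55  90.  ]
spice [ 754.12 -198.29  106.  ]
blue [ 362.57 -284.44   40.  ]
peeler [ 378.72 -112.83   10.  ]
```

View pics/wrist0.png

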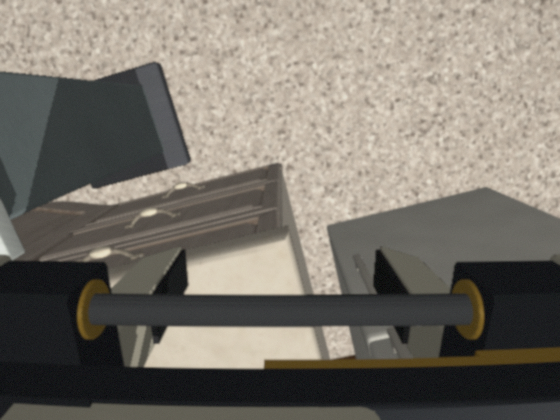

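Emit:
carry_out:
  plan:
    - {"tx": 36,"ty": -27,"rz": -0.09}
    - {"tx": 36,"ty": -27,"rz": -0.09}
    - {"tx": 36,"ty": -27,"rz": -0.09}
    - {"tx": 36,"ty": -27,"rz": -0.09}
    - {"tx": 36,"ty": -27,"rz": -0.09}
    - {"tx": 36,"ty": -27,"rz": -0.09}
    - {"tx": 36,"ty": -27,"rz": -0.09}
    - {"tx": 36,"ty": -27,"rz": -0.09}
    - {"tx": 36,"ty": -27,"rz": -0.09}
    - {"tx": 36,"ty": -27,"rz": -0.09}
    - {"tx": 36,"ty": -27,"rz": -0.09}
    - {"tx": 36,"ty": -27,"rz": -0.06}

```text
invalid input at $.plan[0]: expected keys tx, ty, tz, rx, ry, rz
```

Emit:
carry_out:
  plan:
    - {}
    - {}
    - {}

```text
invalid input at $.plan[0]: expected keys tx, ty, tz, rx, ry, rz
```

Run:
```python
from h import *
import pickle
o=bot.get_obs();print(o["tool_pos"],o["tcp_rot"],o["joint_positions"])
m=bot.camera_model("wrist");im=bot.capture("wrist");pickle.dump(m,open("w1.pkl","wb"))
cv2.imwrite("pics/w1.png",cv2.resize(im[:,:,::-1],(800,600),interpolation=cv2.INTER_CUBIC))
for n,box in(("top",(340,185,390,230)),("scene",(335,262,380,300))):
    a=cv2.imread(f"pics/{n}0.png").astype(int);x0,y0,x1,y1=box;a=a[y0:y1,x0:x1]
    k=((a[:,:,2]>90)&(a[:,:,2]>1.8*a[:,:,1]));ys,xs=np.nonzero(k);print(n,xs.min()+x0,xs.max()+x0,ys.min()+y0,ys.max()+y0,xs.mean()+x0,ys.mean()+y0)
```

```text
[129.14890841 508.56687495 226.22687274] [-3.14049473e+00 -1.50136009e-04  2.89280907e+00] [ 1.17598948e+00  3.42538600e-01  1.52476962e+00 -1.17227398e-05
  1.27539252e+00 -1.46019925e-01]
top 357 372 198 214 364.4943181818182 206.4375
scene 344 368 271 292 356.15482233502536 281.5456852791878
```

View pics/w1.png

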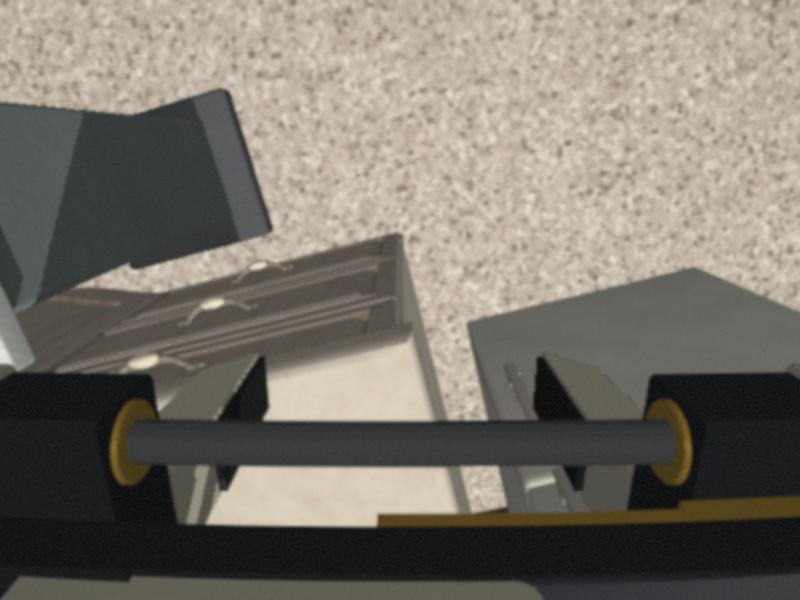

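Emit:
carry_out:
  plan:
    - {"tx": 36,"ty": -27,"tz": 0,"rx": 0,"ry": 0,"rz": -0.09}
    - {"tx": 36,"ty": -27,"tz": 0,"rx": 0,"ry": 0,"rz": -0.09}
    - {"tx": 36,"ty": -27,"tz": 0,"rx": 0,"ry": 0,"rz": -0.09}
    - {"tx": 36,"ty": -27,"tz": 0,"rx": 0,"ry": 0,"rz": -0.09}
    - {"tx": 36,"ty": -27,"tz": 0,"rx": 0,"ry": 0,"rz": -0.09}
    - {"tx": 36,"ty": -27,"tz": 0,"rx": 0,"ry": 0,"rz": -0.09}
    - {"tx": 36,"ty": -27,"tz": 0,"rx": 0,"ry": 0,"rz": -0.09}
    - {"tx": 36,"ty": -27,"tz": 0,"rx": 0,"ry": 0,"rz": -0.09}
    - {"tx": 36,"ty": -27,"tz": 0,"rx": 0,"ry": 0,"rz": -0.09}
    - {"tx": 36,"ty": -27,"tz": 0,"rx": 0,"ry": 0,"rz": -0.09}
    - {"tx": 36,"ty": -27,"tz": 0,"rx": 0,"ry": 0,"rz": -0.09}
    - {"tx": 36,"ty": -27,"tz": 0,"rx": 0,"ry": 0,"rz": -0.06}

```text
time: 1.4
tool_pos: [562.5, 183.5, 226.6]
tcp_rot: [-3.141, -0.0, 1.839]
contact_force: [0.3, 0.7, -0.2]
grip_width: 92.0
finger_force: 0.0
```

Emit:
carry_out:
  plan:
    - {"tx": 0,"ty": 0,"tz": 0,"rx": 0,"ry": 0,"rz": 0}
    - {"tx": 0,"ty": 0,"tz": 0,"rx": 0,"ry": 0,"rz": 0}
    - {"tx": 0,"ty": 0,"tz": 0,"rx": 0,"ry": 0,"rz": 0}

```text
time: 1.7
tool_pos: [560.3, 185.6, 226.5]
tcp_rot: [-3.141, -0.0, 1.844]
contact_force: [0.6, 0.8, -0.3]
grip_width: 91.6
finger_force: 0.0
```

Run:
```python
from h import *
import pickle
o=bot.get_obs();print(o["tool_pos"],o["tcp_rot"],o["joint_positions"])
m=bot.camera_model("wrist");im=bot.capture("wrist");pickle.dump(m,open("w1.pkl","wb"))
cv2.imwrite("pics/w1.png",cv2.resize(im[:,:,::-1],(800,600),interpolation=cv2.INTER_CUBIC))
```

```text
[560.32626716 185.55038269 226.52798252] [-3.14070646e+00 -4.61562089e-04  1.84400050e+00] [ 1.89770792e-01  4.63458448e-01  1.33532549e+00  3.96275658e-04
  1.34373032e+00 -8.35229684e-02]
```

View pics/w1.png

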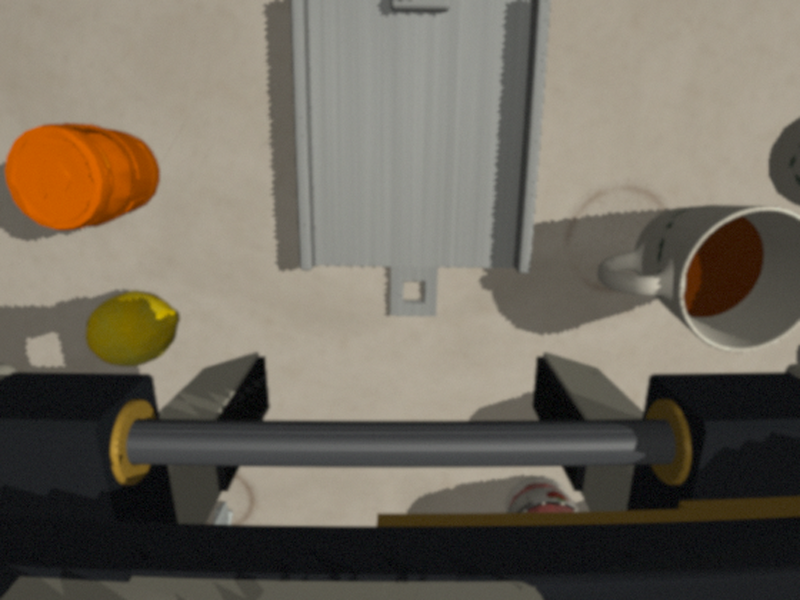

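Run:
```python
from h import *
import pickle
np.set_printoptions(precision=3,suppress=True)
m=pickle.load(open("w1.pkl","rb"));k=1.42857
c=lambda x,y:((x+.5)/k-.5,(y+.5)/k-.5)
ob=[(m,(0,-115,4),c(413,291)),(m,(-18,-135,4),c(386,316)),(m,(18,-135,4),c(436,316)),(m,(-85,-95,22),c(301,270)),(m,(-76,-95,22),c(313,269)),(m,(85,-95,22),c(530,271)),(m,(76,-95,22),c(518,271))]
p,e=fit([546,262,.27],ob);print(p,e.tolist())
for q in([-80.5,60,0],[80.5,60,0],[-80.5,55,0]):print(q,place(p,[q]))
```

```text
[548.726 270.593   0.265] [[0.5002596254997229, -0.39888174194459225], [3.1400416887918254, -0.9481311736235511], [0.08637158149736024, -0.6896030497730692], [-1.4903999192216588, -0.033526671461459046], [-1.3378600906621614, 0.7271948562254238], [0.16977329251602669, 0.6497916834844375], [0.06951643424679332, 0.5648633991301608]]
[-80.5, 60, 0] [[455.32  307.411   0.   ]]
[80.5, 60, 0] [[610.698 349.584   0.   ]]
[-80.5, 55, 0] [[456.63  302.585   0.   ]]
```

Emit:
carry_out:
  plan:
    - {"tx": -26,"ty": 30,"tz": 0,"rx": 0,"ry": 0,"rz": -0.008}
    - {"tx": -26,"ty": 30,"tz": 0,"rx": 0,"ry": 0,"rz": 0}
    - {"tx": -26,"ty": 30,"tz": 0,"rx": 0,"ry": 0,"rz": 0}
    - {"tx": -27,"ty": 31,"tz": 0,"rx": 0,"ry": 0,"rz": 0}
    - {"tx": 0,"ty": 0,"tz": -45,"rx": 0,"ry": 0,"rz": 0}
    - {"tx": 0,"ty": 0,"tz": -45,"rx": 0,"ry": 0,"rz": 0}
    - {"tx": 0,"ty": 0,"tz": -40,"rx": 0,"ry": 0,"rz": 0}
    - {"tx": 0,"ty": 0,"tz": -30,"rx": 0,"ry": 0,"rz": 0}
    - {"tx": 0,"ty": 0,"tz": -20,"rx": 0,"ry": 0,"rz": 0}
    - {"tx": 0,"ty": 0,"tz": 0,"rx": 0,"ry": 0,"rz": 0}
    - {"tx": 0,"ty": 0,"tz": 0,"rx": 0,"ry": 0,"rz": 0}
    - {"tx": 0,"ty": 0,"tz": 0,"rx": 0,"ry": 0,"rz": 0}

```text
time: 2.95
tool_pos: [456.8, 306.7, 48.4]
tcp_rot: [3.139, -0.001, 1.836]
contact_force: [-0.2, -0.6, -0.1]
grip_width: 91.7
finger_force: 0.0
```

Run:
```python
from h import *
import pickle
o=bot.get_obs();print(o["tool_pos"],o["tcp_rot"],o["contact_force"])
m=bot.camera_model("wrist");im=bot.capture("wrist")
cv2.imwrite("pics/w2.png",im[:,:,::-1]); print(m)
```

```text
[456.83843264 306.70863446  48.43593439] [ 3.13862457e+00 -5.59820446e-04  1.83568402e+00] [-0.21743638 -0.57800368 -0.09377029]
{'camera_matrix': array([[355.53726032,   0.        , 280.20065876],
       [  0.        , 355.53726032, 208.02473812],
       [  0.        ,   0.        ,   1.        ]]), 'dist': array([-0.06299883,  0.        ,  0.        ,  0.        ,  0.        ]), 'R': array([[ 0.96503556,  0.26209934,  0.00320903],
       [ 0.25028889, -0.92504848,  0.2857285 ],
       [ 0.07785776, -0.27493498, -0.95830524]]), 't': array([-522.10243335,  185.02969946,  268.13732704])}
```

View pics/w2.png

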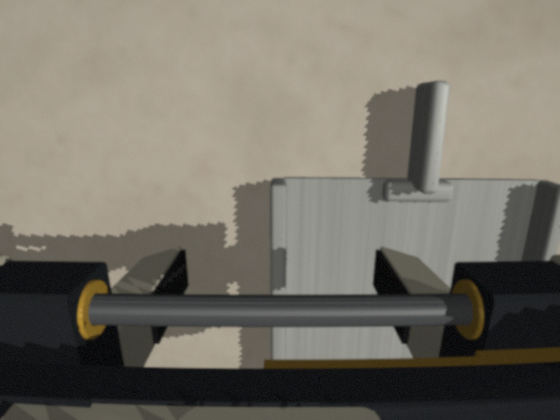

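Run:
```python
from h import *
m=bot.camera_model("wrist")
ob=[(m,(-85,95,22),(271.5,181)),(m,(-76,95,22),(286.5,180.5)),(m,(0,149,26),(434.5,83)),(m,(0,110,26),(426,160))]
p,e=fit([548,270,.265],ob);print(p,e.tolist())
print(place(p,[[-80.5,60,0]]))
# joint with w1
import pickle
m1=pickle.load(open("w1.pkl","rb"));k=1.42857
c=lambda x,y:((x+.5)/k-.5,(y+.5)/k-.5)
ob+=[(m1,(0,-115,4),c(413,291)),(m1,(18,-135,4),c(436,316)),(m1,(-85,-95,22),c(301,270)),(m1,(-76,-95,22),c(313,269)),(m1,(85,-95,22),c(530,271)),(m1,(76,-95,22),c(518,271))]
p,e=fit([548,270,.265],ob);print(p,e.round(1).tolist());print(place(p,[[-80.5,60,0]]))
```

```text
[5.43535006e+02 2.67522138e+02 2.27408720e-01] [[-8.012791498378135, 0.06831028210379486], [-5.967747605628574, 1.1788472182770704], [6.132933849446658, -1.865961008364451], [3.3250129583598778, 0.4465493991842777]]
[[451.58034561 307.82834631   0.        ]]
[5.48981280e+02 2.70563549e+02 2.63596121e-01] [[-3.1, 2.8], [-1.1, 3.3], [7.8, -5.3], [7.6, -2.6], [0.6, -0.3], [0.1, -0.6], [-1.4, -0.1], [-1.2, 0.7], [0.2, 0.9], [0.2, 0.8]]
[[455.62856274 307.51649551   0.        ]]
```

Emit:
carry_out:
  plan:
    - {"tx": 0,"ty": 0,"tz": -20,"rx": 0,"ry": 0,"rz": 0}
    - {"tx": 0,"ty": 0,"tz": -14,"rx": 0,"ry": 0,"rz": 0}
    - {"tx": 0,"ty": 0,"tz": -8,"rx": 0,"ry": 0,"rz": 0}
    - {"tx": 0,"ty": 0,"tz": 0,"rx": 0,"ry": 0,"rz": 0}
    - {"tx": 0,"ty": 0,"tz": 0,"rx": 0,"ry": 0,"rz": 0}

```text
time: 3.5
tool_pos: [456.7, 306.1, 5.5]
tcp_rot: [3.14, -0.0, 1.835]
contact_force: [0.6, -0.9, -1.0]
grip_width: 91.9
finger_force: 0.0
```

Emit:
carry_out:
  gripper: 1
  plan:
    - {"tx": 0,"ty": 0,"tz": 0,"rx": 0,"ry": 0,"rz": 0}
    - {"tx": 0,"ty": 0,"tz": 0,"rx": 0,"ry": 0,"rz": 0}
    - {"tx": 0,"ty": 0,"tz": 0,"rx": 0,"ry": 0,"rz": 0}
    - {"tx": 0,"ty": 0,"tz": 0,"rx": 0,"ry": 0,"rz": 0}
    - {"tx": 0,"ty": 0,"tz": 0,"rx": 0,"ry": 0,"rz": 0}
    - {"tx": 0,"ty": 0,"tz": 0,"rx": 0,"ry": 0,"rz": 0}
    - {"tx": 0,"ty": 0,"tz": 0,"rx": 0,"ry": 0,"rz": 0}
    - {"tx": 0,"ty": 0,"tz": 0,"rx": 0,"ry": 0,"rz": 0}

```text
time: 4.3
tool_pos: [456.2, 305.8, 4.7]
tcp_rot: [3.142, 0.0, 1.835]
contact_force: [-0.0, 0.5, -0.6]
grip_width: 32.4
finger_force: 0.0
```

Fingers still closing.

Emit:
carry_out:
  plan:
    - {"tx": 0,"ty": 0,"tz": 1,"rx": 0,"ry": 0,"rz": 0}
    - {"tx": 0,"ty": 0,"tz": 0,"rx": 0,"ry": 0,"rz": 0}
    - {"tx": 0,"ty": 0,"tz": 0,"rx": 0,"ry": 0,"rz": 0}
    - {"tx": 0,"ty": 0,"tz": 0,"rx": 0,"ry": 0,"rz": 0}
    - {"tx": 0,"ty": 0,"tz": 0,"rx": 0,"ry": 0,"rz": 0}
    - {"tx": 0,"ty": 0,"tz": 0,"rx": 0,"ry": 0,"rz": 0}

```text
time: 4.9
tool_pos: [456.2, 305.9, 5.8]
tcp_rot: [3.142, -0.0, 1.835]
contact_force: [-0.3, 0.1, 1.1]
grip_width: 8.7
finger_force: 30.0
```

Emit:
carry_out:
  gripper: 0.5
  plan:
    - {"tx": 0,"ty": 0,"tz": 0,"rx": 0,"ry": 0,"rz": 0}
    - {"tx": 0,"ty": 0,"tz": 0,"rx": 0,"ry": 0,"rz": 0}
    - {"tx": 0,"ty": 0,"tz": 10,"rx": 0,"ry": 0,"rz": 0}
    - {"tx": 0,"ty": 0,"tz": 20,"rx": 0,"ry": 0,"rz": 0}
    - {"tx": 0,"ty": 0,"tz": 45,"rx": 0,"ry": 0,"rz": 0}
    - {"tx": 0,"ty": 0,"tz": 45,"rx": 0,"ry": 0,"rz": 0}
    - {"tx": 0,"ty": 0,"tz": 45,"rx": 0,"ry": 0,"rz": 0}
    - {"tx": 0,"ty": -20,"tz": 40,"rx": 0,"ry": 0,"rz": 0}
    - {"tx": 5,"ty": -35,"tz": 30,"rx": 0,"ry": 0,"rz": 0}
    - {"tx": 5,"ty": -45,"tz": 15,"rx": 0,"ry": 0,"rz": -0.02}
    - {"tx": 5,"ty": -45,"tz": 15,"rx": 0,"ry": 0,"rz": -0.02}
    - {"tx": 5,"ty": -45,"tz": 15,"rx": 0,"ry": 0,"rz": -0.02}

```text
time: 6.1
tool_pos: [475.9, 114.3, 287.4]
tcp_rot: [3.14, 0.0, 1.775]
contact_force: [0.0, -0.1, -0.1]
grip_width: 45.9
finger_force: 0.0
```

Emit:
carry_out:
  plan:
    - {"tx": 5,"ty": -45,"tz": 15,"rx": 0,"ry": 0,"rz": -0.03}
    - {"tx": 5,"ty": -45,"tz": 10,"rx": 0,"ry": 0,"rz": -0.03}
    - {"tx": 6,"ty": -45,"tz": 5,"rx": 0,"ry": 0,"rz": -0.03}
    - {"tx": 7,"ty": -45,"tz": 5,"rx": 0,"ry": 0,"rz": -0.03}
    - {"tx": 7,"ty": -45,"tz": 0,"rx": 0,"ry": 0,"rz": -0.03}
    - {"tx": 7,"ty": -45,"tz": 0,"rx": 0,"ry": 0,"rz": -0.03}
    - {"tx": 7,"ty": -45,"tz": 0,"rx": 0,"ry": 0,"rz": -0.03}
    - {"tx": 0,"ty": -38,"tz": 0,"rx": 0,"ry": 0,"rz": -0.02}
    - {"tx": 0,"ty": 0,"tz": 0,"rx": 0,"ry": 0,"rz": 0}
    - {"tx": 0,"ty": 0,"tz": 0,"rx": 0,"ry": 0,"rz": 0}
    - {"tx": 0,"ty": 0,"tz": 0,"rx": 0,"ry": 0,"rz": 0}

```text
time: 7.2
tool_pos: [520.2, -236.0, 321.2]
tcp_rot: [3.141, -0.0, 1.546]
contact_force: [-0.4, -0.0, 0.4]
grip_width: 45.6
finger_force: 0.0
```

Run:
```python
from h import *
import pickle
o=bot.get_obs();print(o["time"],o["tool_pos"],o["tcp_rot"])
m=bot.camera_model("wrist");im=bot.capture("wrist");pickle.dump(m,open("w3.pkl","wb"))
cv2.imwrite("pics/w3.png",cv2.resize(im[:,:,::-1],(800,600),interpolation=cv2.INTER_CUBIC))
```

```text
7.2 [ 520.17760937 -236.01153753  321.24701359] [ 3.14112876e+00 -2.47455646e-04  1.54582015e+00]
```

View pics/w3.png

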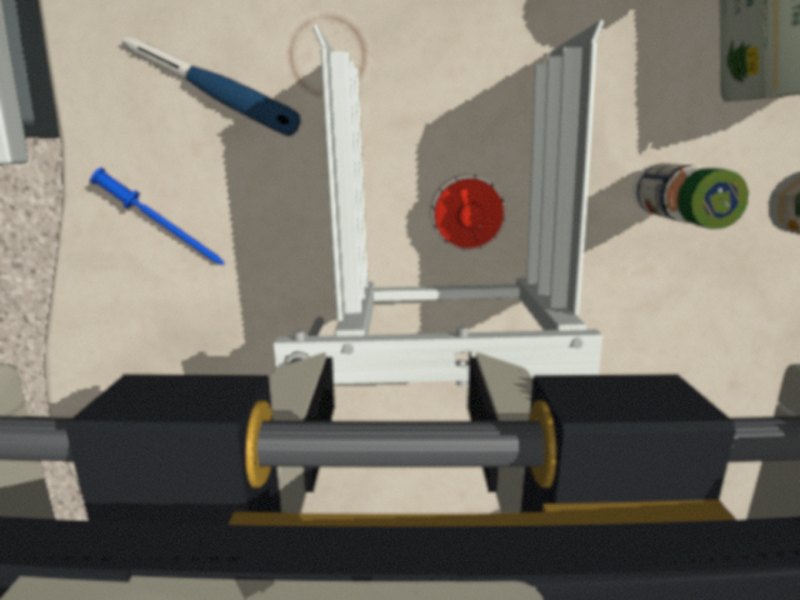

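```bash
cat > f3.py <<'E'
from h import *
import pickle
np.set_printoptions(precision=3,suppress=True)
m=pickle.load(open("w3.pkl","rb"));k=1.42857
c=lambda x,y:((x+.5)/k-.5,(y+.5)/k-.5)
L=[c(327,50),c(340,316)];Rr=[c(588,45),c(579,318)]
B=[c(290,342),c(440,338),c(590,333)];H=c(462,357)
def res(p):
    r=[]
    for s,pts in((-1,L),(1,Rr)):
        ln=proj(m,place(p,[[s*p[3],-95,120],[s*p[3],95,120]]))
        r+=[np.interp(v,ln[:,1][np.argsort(ln[:,1])],ln[:,0][np.argsort(ln[:,1])])-u for u,v in pts]
    ln=proj(m,place(p,[[-130,-99,150],[100,-99,150]]))
    r+=[ln[0,1]+(ln[1,1]-ln[0,1])*(u-ln[0,0])/(ln[1,0]-ln[0,0])-v for u,v in B]
    h=proj(m,place(p,[[0,-115,150]]))[0];r+=list(h-H)
    return r
q=least_squares(res,[563,-190,-.02,88],x_scale=[10,10,.1,2],loss="soft_l1")
E
python3 - <<'E'
from f3 import *
print(q.x,q.fun)
a=cv2.imread("pics/w3.png")
s=2.2857;im=cv2.resize(a,None,fx=s/k*1.4,fy=s/k*1.4,interpolation=cv2.INTER_CUBIC) # 3.2x of original
K=im.shape[1]/560
def L2(P,col):
    u=proj(m,place(q.x,P));u=((u+.5)*K-.5).round().astype(int)
    for i in range(len(u)-1):cv2.line(im,u[i].tolist(),u[i+1].tolist(),col,1)
for s in(-1,1):L2([[s*96,109,120],[s*87,95,120],[s*87,-95,120]],(0,0,255))
L2([[-130,-99,150],[100,-99,150]],(255,0,0))
t=np.linspace(0,6.3,30)
for x,z,r in((0,150,5.5),(-115,190,9),(-115,154,10)):L2(np.c_[x+r*np.cos(t),-115+r*np.sin(t),0*t+z],(0,160,0))
x0,x1=int(180*K),int(180*K)+800
cv2.imwrite("pics/c3.png",np.vstack([im[int(5*K):int(75*K),x0:x1],im[int(205*K):int(275*K),x0:x1]]));print(K)
E
```

```text
[ 562.175 -186.767    0.005   86.711] [-1.462  1.172  0.955 -3.968 -0.24  -0.492 -0.045  0.388  0.86 ]
3.2
```

View pics/c3.png

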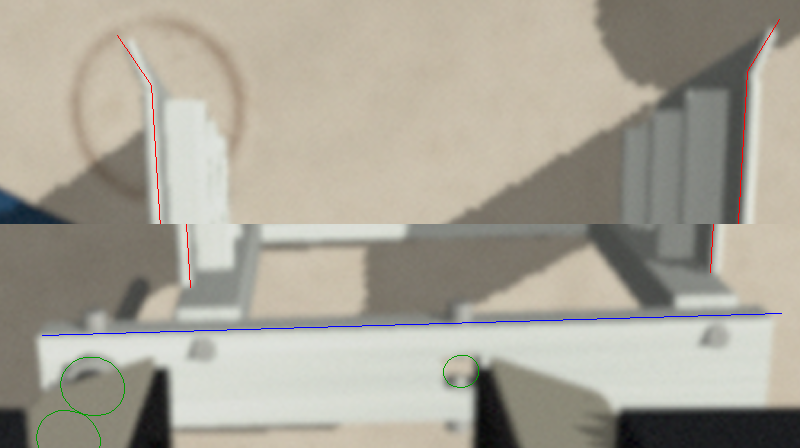

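Run:
```python
import f3
from f3 import *
f3.L=[(229.7,37),(240,224)];f3.Rr=[(413.4,29),(402.2,219.4)]
f=lambda p:res(list(p)+[87.])
q=least_squares(f,[562,-187,0.],x_scale=[10,10,.1],loss="soft_l1");print(q.x,q.fun)
p=q.x
print("flare",proj(m,place(p,[[-96,109,120],[96,109,120],[-87,95,120],[87,95,120]])))
a=cv2.cvtColor(cv2.imread("pics/w3.png"),cv2.COLOR_BGR2GRAY)
for r in(90,150,220,280):print(r,a[r,318:352:1].tolist(),a[r,570:598:1].tolist())
```

```text
[ 563.105 -186.813    0.003] [-1.38  -0.387  0.642 -0.076 -0.439 -0.478  0.182  1.063  0.887]
flare [[217.353  15.283]
 [424.442  10.928]
 [227.96   31.03 ]
 [414.168  26.988]]
90 [109, 107, 105, 109, 124, 147, 176, 202, 212, 213, 200, 182, 174, 177, 191, 205, 214, 218, 218, 218, 218, 219, 219, 219, 219, 219, 219, 220, 221, 223, 220, 217, 214, 215] [132, 130, 130, 130, 131, 131, 130, 130, 124, 112, 98, 85, 78, 77, 76, 74, 75, 85, 108, 141, 175, 206, 221, 219, 208, 196, 190, 189]
150 [117, 117, 118, 118, 117, 117, 114, 119, 136, 163, 195, 213, 216, 201, 178, 164, 168, 187, 205, 214, 218, 217, 216, 216, 216, 217, 218, 218, 218, 217, 218, 219, 219, 217] [132, 131, 130, 130, 128, 119, 105, 89, 79, 77, 77, 76, 76, 81, 95, 126, 162, 195, 217, 217, 207, 195, 186, 184, 183, 184, 186, 185]
220 [117, 116, 117, 119, 119, 116, 116, 117, 117, 117, 117, 120, 130, 156, 187, 206, 215, 206, 187, 174, 172, 184, 199, 210, 215, 214, 213, 214, 215, 215, 216, 217, 217, 216] [125, 118, 105, 91, 81, 75, 75, 74, 79, 96, 118, 150, 183, 201, 200, 181, 154, 132, 117, 113, 111, 111, 112, 112, 112, 112, 113, 114]
280 [119, 119, 118, 119, 119, 118, 116, 116, 117, 118, 117, 117, 117, 116, 118, 125, 139, 167, 194, 215, 219, 205, 187, 173, 172, 185, 199, 211, 215, 217, 217, 216, 219, 219] [83, 78, 77, 79, 82, 100, 129, 159, 191, 210, 214, 211, 202, 197, 194, 193, 193, 195, 194, 193, 194, 193, 193, 193, 194, 194, 195, 196]
```

Run:
```python
import f3
from f3 import *
f3.L=[c(328.3,90),c(331.7,150),c(335.6,220),c(339.4,280)];f3.Rr=[c(588.8,90),c(585.2,150),c(580.6,220),c(576.4,280)]
f3.B=[];
f=lambda p:res(list(p)+[87.])
q=least_squares(f,[562,-187,0.],x_scale=[10,10,.1]);print(q.x,q.fun)
f3.B=B
f=lambda p:res(list(p)+[87.])
q=least_squares(f,[562,-187,0.],x_scale=[10,10,.1]);print(q.x,q.fun)
r=q.x
# tool pose for tray origin 72 short: 
for s in (72,76,150,200): print(s,place(r,[[-80.5,60+s,0]]))
print("handle home",place(r,[[0,124,0]]),"pin",place(r,[[-115,-115,0]]),"lock",place(r,[[0,-115,0]]))
```

```text
[ 562.845 -185.834   -0.001] [ 0.263  0.241  0.262 -0.041 -0.073 -0.352 -0.397 -0.256  0.307  0.005]
[ 562.819 -186.793    0.002] [ 0.008  0.122  0.301  0.135 -0.3   -0.451 -0.348 -0.079 -0.599 -0.516
  0.266  0.637  0.879]
72 [[482.065 -54.948   0.   ]]
76 [[482.058 -50.948   0.   ]]
150 [[481.915  23.052   0.   ]]
200 [[481.819  73.052   0.   ]]
handle home [[562.581 -62.793   0.   ]] pin [[ 448.041 -302.014    0.   ]] lock [[ 563.041 -301.793    0.   ]]
```

Emit:
carry_out:
  plan:
    - {"tx": -5,"ty": 45,"tz": 0,"rx": 0,"ry": 0,"rz": 0.024}
    - {"tx": -5,"ty": 45,"tz": 0,"rx": 0,"ry": 0,"rz": 0.024}
    - {"tx": -5,"ty": 45,"tz": 0,"rx": 0,"ry": 0,"rz": 0.024}
    - {"tx": -5,"ty": 45,"tz": 0,"rx": 0,"ry": 0,"rz": 0.024}
    - {"tx": -5,"ty": 45,"tz": 0,"rx": 0,"ry": 0,"rz": 0.024}
    - {"tx": -5,"ty": 45,"tz": 0,"rx": 0,"ry": 0,"rz": 0.024}
    - {"tx": -5,"ty": 45,"tz": -10,"rx": 0,"ry": 0,"rz": 0.024}
    - {"tx": -5,"ty": 45,"tz": -10,"rx": 0,"ry": 0,"rz": 0.024}
    - {"tx": -6,"ty": 45,"tz": -10,"rx": 0,"ry": 0,"rz": 0.024}
    - {"tx": -6,"ty": 45,"tz": -10,"rx": 0,"ry": 0,"rz": 0.024}
    - {"tx": -6,"ty": 45,"tz": -10,"rx": 0,"ry": 0,"rz": 0.024}
    - {"tx": -6,"ty": 45,"tz": -10,"rx": 0,"ry": 0,"rz": 0.024}

```text
time: 8.45
tool_pos: [454.5, 305.7, 261.1]
tcp_rot: [3.14, -0.0, 1.836]
contact_force: [0.7, 0.1, 0.2]
grip_width: 45.8
finger_force: 0.0
```

Emit:
carry_out:
  plan:
    - {"tx": 0,"ty": 2,"tz": -45,"rx": 0,"ry": 0,"rz": 0}
    - {"tx": 0,"ty": 0,"tz": -45,"rx": 0,"ry": 0,"rz": 0}
    - {"tx": 0,"ty": 0,"tz": -45,"rx": 0,"ry": 0,"rz": 0}
    - {"tx": 0,"ty": 0,"tz": -40,"rx": 0,"ry": 0,"rz": 0}
    - {"tx": 0,"ty": 0,"tz": -30,"rx": 0,"ry": 0,"rz": 0}
    - {"tx": 0,"ty": 0,"tz": 0,"rx": 0,"ry": 0,"rz": 0}
    - {"tx": 0,"ty": 0,"tz": 0,"rx": 0,"ry": 0,"rz": 0}

```text
time: 9.15
tool_pos: [456.0, 305.7, 56.7]
tcp_rot: [3.141, -0.0, 1.834]
contact_force: [-0.6, -0.3, 0.6]
grip_width: 45.6
finger_force: 0.0
```

Emit:
carry_out:
  plan:
    - {"tx": 0,"ty": 0,"tz": -25,"rx": 0,"ry": 0,"rz": 0}
    - {"tx": 0,"ty": 0,"tz": -18,"rx": 0,"ry": 0,"rz": 0}
    - {"tx": 0,"ty": 0,"tz": -8,"rx": 0,"ry": 0,"rz": 0}
    - {"tx": 0,"ty": 0,"tz": 0,"rx": 0,"ry": 0,"rz": 0}
    - {"tx": 0,"ty": 0,"tz": 0,"rx": 0,"ry": 0,"rz": 0}

```text
time: 9.65
tool_pos: [457.2, 305.5, 6.3]
tcp_rot: [3.139, -0.0, 1.833]
contact_force: [-0.7, -0.4, 0.3]
grip_width: 46.0
finger_force: 0.0
```

Emit:
carry_out:
  gripper: 1
  plan:
    - {"tx": 0,"ty": 0,"tz": 0,"rx": 0,"ry": 0,"rz": 0}
    - {"tx": 0,"ty": 0,"tz": 0,"rx": 0,"ry": 0,"rz": 0}
    - {"tx": 0,"ty": 0,"tz": 0,"rx": 0,"ry": 0,"rz": 0}
    - {"tx": 0,"ty": 0,"tz": 0,"rx": 0,"ry": 0,"rz": 0}
    - {"tx": 0,"ty": 0,"tz": 0,"rx": 0,"ry": 0,"rz": 0}
    - {"tx": 0,"ty": 0,"tz": 0,"rx": 0,"ry": 0,"rz": 0}
    - {"tx": 0,"ty": 0,"tz": 0,"rx": 0,"ry": 0,"rz": 0}
    - {"tx": 0,"ty": 0,"tz": 0,"rx": 0,"ry": 0,"rz": 0}
    - {"tx": 0,"ty": 0,"tz": 0,"rx": 0,"ry": 0,"rz": 0}

```text
time: 10.55
tool_pos: [456.3, 304.9, 4.8]
tcp_rot: [3.141, 0.0, 1.833]
contact_force: [-0.0, -0.6, 0.4]
grip_width: 8.5
finger_force: 30.0
```

Emit:
carry_out:
  plan:
    - {"tx": 0,"ty": 0,"tz": 8,"rx": 0,"ry": 0,"rz": 0}
    - {"tx": 0,"ty": 0,"tz": 14,"rx": 0,"ry": 0,"rz": 0}
    - {"tx": 0,"ty": 0,"tz": 18,"rx": 0,"ry": 0,"rz": 0}
    - {"tx": 0,"ty": 0,"tz": 20,"rx": 0,"ry": 0,"rz": 0}
    - {"tx": 0,"ty": 0,"tz": 20,"rx": 0,"ry": 0,"rz": 0}
    - {"tx": 0,"ty": 0,"tz": 20,"rx": 0,"ry": 0,"rz": 0}
    - {"tx": 0,"ty": 0,"tz": 20,"rx": 0,"ry": 0,"rz": 0}
    - {"tx": 0,"ty": 0,"tz": 15,"rx": 0,"ry": 0,"rz": 0}
    - {"tx": 0,"ty": 0,"tz": 5,"rx": 0,"ry": 0,"rz": 0}
    - {"tx": 0,"ty": 0,"tz": 0,"rx": 0,"ry": 0,"rz": 0}
    - {"tx": 0,"ty": 0,"tz": 0,"rx": 0,"ry": 0,"rz": 0}

```text
time: 11.65
tool_pos: [455.6, 304.6, 143.9]
tcp_rot: [-3.14, 0.0, 1.833]
contact_force: [-0.2, -0.5, -3.5]
grip_width: 9.0
finger_force: 30.0
```

```bash
cat > ov.py <<'E'
from h import *
from scipy.spatial.transform import Rotation as Ro
o=bot.get_obs();tp=o["tool_pos"];yaw=o["tcp_rot"][2]-np.pi/2
def tray_pts(P,pitch=0,roll=0,gz=4.8,gy=59.):
    P=np.asarray(P,float)-[-80.5,gy,gz]
    return Ro.from_euler("z",yaw).apply(Ro.from_euler("xy",[pitch,roll]).apply(P))+tp
G=[[[-85,-95,0],[85,-95,0],[85,95,0],[-85,95,0],[-85,-95,0]],[[-85,-95,22],[-85,95,22],[-76,95,22]],[[85,-95,22],[85,95,22]],[[-18,-95,4],[-18,-135,4],[18,-135,4],[18,-95,4]],[[0,97,26],[0,149,26],[0,149,0]]]
E
python3 - <<'E'
from ov import *
print(o["tcp_rot"],o["moment"],tp)
out=[]
for n in("wrist","scene","top"):
    m=bot.camera_model(n);im=bot.capture(n)[:,:,::-1].copy();cv2.imwrite(f"pics/ov_{n}.png",im)
    s={"wrist":1,"scene":4,"top":4}[n];im=cv2.resize(im,None,fx=s,fy=s,interpolation=cv2.INTER_CUBIC)
    for g in G:
        u=((proj(m,tray_pts(g))+.5)*s-.5).round().astype(int)
        cv2.polylines(im,[u.reshape(-1,1,2)],False,(0,0,255),1)
    c=((proj(m,tray_pts([[0,0,0]]))[0])*s).astype(int);
    if n!="wrist":im=im[max(0,c[1]-150):,max(0,c[0]-200):][:300,:400]
    else: im=im[:300,100:500]
    out.append(cv2.resize(im,(400,300)))
cv2.imwrite("pics/o.png",np.vstack([np.hstack(out[:2]),np.hstack([out[2],out[2]*0])]))
E
```

```text
[-3.13980801e+00  2.99128592e-04  1.83276973e+00] [-0.02992675  0.29363533 -0.02706251] [455.59379363 304.57522025 143.85929909]
```

View pics/o.png

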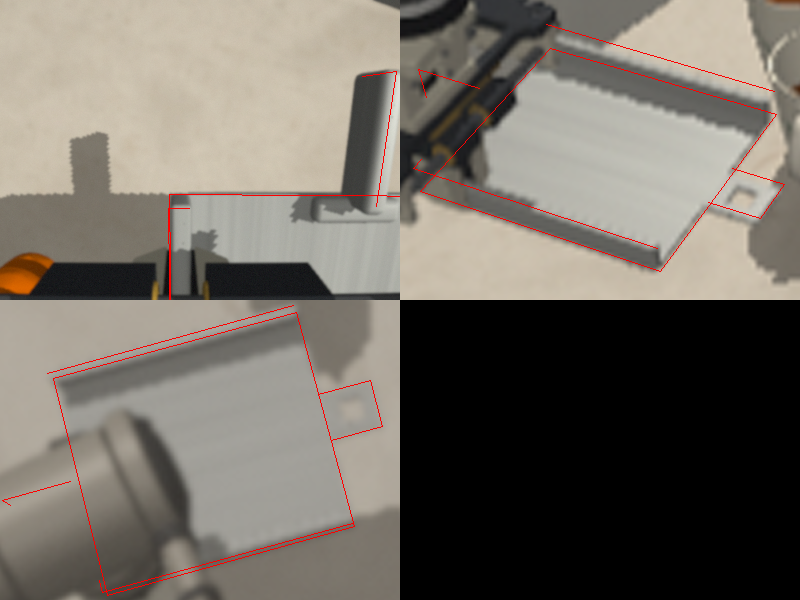

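Emit:
carry_out:
  plan:
    - {"tx": 2,"ty": -10,"tz": 0,"rx": 0,"ry": 0,"rz": -0.02}
    - {"tx": 2,"ty": -18,"tz": 0,"rx": 0,"ry": 0,"rz": -0.027}
    - {"tx": 3,"ty": -19,"tz": 0,"rx": 0,"ry": 0,"rz": -0.027}
    - {"tx": 3,"ty": -19,"tz": 0,"rx": 0,"ry": 0,"rz": -0.027}
    - {"tx": 3,"ty": -19,"tz": 0,"rx": 0,"ry": 0,"rz": -0.027}
    - {"tx": 3,"ty": -19,"tz": 0,"rx": 0,"ry": 0,"rz": -0.027}
    - {"tx": 3,"ty": -19,"tz": 0,"rx": 0,"ry": 0,"rz": -0.027}
    - {"tx": 3,"ty": -19,"tz": 0,"rx": 0,"ry": 0,"rz": -0.027}
    - {"tx": 3,"ty": -19,"tz": 0,"rx": 0,"ry": 0,"rz": -0.027}
    - {"tx": 2,"ty": -14,"tz": 0,"rx": 0,"ry": 0,"rz": -0.026}
    - {"tx": 0,"ty": -8,"tz": 0,"rx": 0,"ry": -0.015,"rz": 0}
    - {"tx": 0,"ty": 0,"tz": 0,"rx": 0,"ry": -0.015,"rz": 0}

```text
time: 13.0
tool_pos: [483.2, 121.0, 144.6]
tcp_rot: [3.111, 0.0, 1.57]
contact_force: [-0.2, 0.3, -2.6]
grip_width: 8.6
finger_force: 30.0
```

Emit:
carry_out:
  plan:
    - {"tx": 0,"ty": 0,"tz": -10,"rx": 0,"ry": 0,"rz": 0}
    - {"tx": 0,"ty": 0,"tz": -15,"rx": 0,"ry": 0,"rz": 0}
    - {"tx": 0,"ty": 0,"tz": -15,"rx": 0,"ry": 0,"rz": 0}
    - {"tx": 0,"ty": 0,"tz": -15,"rx": 0,"ry": 0,"rz": 0}
    - {"tx": 0,"ty": 0,"tz": -10,"rx": 0,"ry": 0,"rz": 0}
    - {"tx": 0,"ty": 0,"tz": -5,"rx": 0,"ry": 0,"rz": 0}
    - {"tx": 0,"ty": 0,"tz": 0,"rx": 0,"ry": 0,"rz": 0}
    - {"tx": 0,"ty": 0,"tz": 0,"rx": 0,"ry": 0,"rz": 0}
    - {"tx": 0,"ty": 0,"tz": 0,"rx": 0,"ry": 0,"rz": 0}

```text
time: 13.9
tool_pos: [483.8, 122.0, 75.4]
tcp_rot: [3.11, -0.0, 1.571]
contact_force: [0.3, 0.9, -3.0]
grip_width: 8.6
finger_force: 30.0
```

Run:
```python
from ov import *
print(tp,o["tcp_rot"],o["contact_force"],o["moment"])
# pitch/roll search: fit silhouette brightness edges in scene & top
ims={n:cv2.GaussianBlur(cv2.cvtColor(bot.capture(n),cv2.COLOR_RGB2GRAY),(0,0),1.0).astype(np.float32) for n in("scene","top")}
segs=[([85,-95,22],[85,60,22]),([-18,-135,4],[18,-135,4]),([-18,-100,4],[-18,-135,4]),([18,-100,4],[18,-135,4]),([-76,-95,4],[-20,-95,4]),([20,-95,4],[76,-95,4]),([-85,-95,0],[-85,0,0])]
def score(pi,ro,gy,gz):
    s=0
    for n,im in ims.items():
        m=bot.camera_model(n);gx=cv2.Sobel(im,5,1,0);gyy=cv2.Sobel(im,5,0,1);G_=np.hypot(gx,gyy)
        for a,b in segs:
            t=np.linspace(0,1,25)[:,None];u=proj(m,tray_pts(np.array(a)*(1-t)+np.array(b)*t,pi,ro,gz,gy)).astype(np.float32)
            s+=cv2.remap(G_,u[:,0:1],u[:,1:2],cv2.INTER_LINEAR).mean()
    return s
best=sorted(((score(pi,ro,gy,4.8),pi,ro,gy) for pi in np.arange(-.06,.07,.015) for ro in np.arange(-.06,.07,.015) for gy in(56,59,62)),reverse=True)
for b in best[:8]:print(np.round(b,3))
print(score(0,0,59,4.8))
```

```text
[483.75712849 121.97897835  75.35629854] [ 3.11009846e+00 -1.26714441e-04  1.57092056e+00] [ 0.25665564  0.8627102  -3.00311948] [ 0.07490915  0.2957359  -0.02031897]
[ 1.046037e+03 -1.500000e-02  6.000000e-02  5.600000e+01]
[ 1.043187e+03 -3.000000e-02  6.000000e-02  5.600000e+01]
[ 1.038749e+03  1.500000e-02 -3.000000e-02  5.600000e+01]
[ 1.038604e+03  0.000000e+00 -1.500000e-02  5.600000e+01]
[1037.707    0.       0.      56.   ]
[ 1.035352e+03  1.500000e-02 -4.500000e-02  5.600000e+01]
[ 1.031792e+03 -3.000000e-02  6.000000e-02  5.900000e+01]
[ 1.030674e+03 -4.500000e-02  6.000000e-02  5.900000e+01]
975.9802
```

Emit:
carry_out:
  plan:
    - {"tx": -1.5,"ty": -8,"tz": -1,"rx": 0,"ry": 0,"rz": 0}
    - {"tx": 0,"ty": -14,"tz": 0,"rx": 0,"ry": 0,"rz": 0}
    - {"tx": 0,"ty": -14,"tz": 0,"rx": 0,"ry": 0,"rz": 0}
    - {"tx": 0,"ty": -14,"tz": 0,"rx": 0,"ry": 0,"rz": 0}
    - {"tx": 0,"ty": -12,"tz": 0,"rx": 0,"ry": 0,"rz": 0}
    - {"tx": 0,"ty": -10,"tz": 0,"rx": 0,"ry": 0,"rz": 0}
    - {"tx": 0,"ty": -8,"tz": 0,"rx": 0,"ry": 0,"rz": 0}
    - {"tx": 0,"ty": 0,"tz": 0,"rx": 0,"ry": 0,"rz": 0}

```text
time: 14.8
tool_pos: [481.9, 40.9, 73.8]
tcp_rot: [3.111, 0.0, 1.57]
contact_force: [-0.3, -0.1, -2.6]
grip_width: 8.7
finger_force: 30.0
```

Emit:
carry_out:
  plan:
    - {"tx": 0,"ty": -6,"tz": 0,"rx": 0,"ry": 0,"rz": 0}
    - {"tx": 0,"ty": -8,"tz": 0,"rx": 0,"ry": 0,"rz": 0}
    - {"tx": 0,"ty": -8,"tz": 0,"rx": 0,"ry": 0,"rz": 0}
    - {"tx": 0,"ty": 0,"tz": 0,"rx": 0,"ry": 0,"rz": 0}

```text
time: 15.2
tool_pos: [481.9, 19.0, 73.8]
tcp_rot: [3.111, 0.0, 1.57]
contact_force: [0.4, -0.7, -2.3]
grip_width: 8.6
finger_force: 30.0
```

Emit:
carry_out:
  plan:
    - {"tx": 0,"ty": -8,"tz": 0,"rx": 0,"ry": 0,"rz": 0}
    - {"tx": 0,"ty": -10,"tz": 0,"rx": 0,"ry": 0,"rz": 0}
    - {"tx": 0,"ty": -10,"tz": 0,"rx": 0,"ry": 0,"rz": 0}
    - {"tx": 0,"ty": -10,"tz": 0,"rx": 0,"ry": 0,"rz": 0}
    - {"tx": 0,"ty": 0,"tz": 0,"rx": 0,"ry": 0,"rz": 0}

```text
time: 15.7
tool_pos: [481.9, -19.6, 73.8]
tcp_rot: [3.111, 0.0, 1.569]
contact_force: [0.7, 0.9, -2.7]
grip_width: 8.6
finger_force: 30.0
```

Emit:
carry_out:
  plan:
    - {"tx": 0,"ty": -8,"tz": 0,"rx": 0,"ry": 0,"rz": 0}
    - {"tx": 0,"ty": -10,"tz": 0,"rx": 0,"ry": 0,"rz": 0}
    - {"tx": 0,"ty": -10,"tz": 0,"rx": 0,"ry": 0,"rz": 0}
    - {"tx": 0,"ty": -9,"tz": 0,"rx": 0,"ry": 0,"rz": 0}
    - {"tx": 0,"ty": 0,"tz": 0,"rx": 0,"ry": 0,"rz": 0}
    - {"tx": 0,"ty": 0,"tz": 0,"rx": 0,"ry": 0,"rz": 0}

```text
time: 16.3
tool_pos: [481.7, -55.4, 73.7]
tcp_rot: [3.112, -0.0, 1.57]
contact_force: [-0.3, -1.0, -3.6]
grip_width: 9.0
finger_force: 30.0
```

Emit:
carry_out:
  plan:
    - {"tx": 0,"ty": 0,"tz": -2,"rx": 0,"ry": 0,"rz": 0}
    - {"tx": 0,"ty": 0,"tz": -1.5,"rx": 0,"ry": 0,"rz": 0}
    - {"tx": 0,"ty": 0,"tz": 0,"rx": 0,"ry": 0,"rz": 0}
    - {"tx": 0,"ty": 0,"tz": 0,"rx": 0,"ry": 0,"rz": 0}

```text
time: 16.7
tool_pos: [481.7, -54.9, 70.2]
tcp_rot: [3.112, -0.0, 1.571]
contact_force: [0.4, -0.6, -3.4]
grip_width: 8.6
finger_force: 30.0
```

Emit:
carry_out:
  plan:
    - {"tx": 0,"ty": 0,"tz": -1,"rx": 0,"ry": 0,"rz": 0}
    - {"tx": 0,"ty": 0,"tz": 0,"rx": 0,"ry": 0,"rz": 0}
    - {"tx": 0,"ty": 0,"tz": 0,"rx": 0,"ry": 0,"rz": 0}

```text
time: 17.0
tool_pos: [481.8, -55.1, 69.3]
tcp_rot: [3.111, 0.0, 1.571]
contact_force: [0.2, 0.2, -2.6]
grip_width: 8.7
finger_force: 30.0
```

Emit:
carry_out:
  plan:
    - {"tx": 0,"ty": 0,"tz": -1,"rx": 0,"ry": 0,"rz": 0}
    - {"tx": 0,"ty": 0,"tz": 0,"rx": 0,"ry": 0,"rz": 0}
    - {"tx": 0,"ty": 0,"tz": 0,"rx": 0,"ry": 0,"rz": 0}

```text
time: 17.3
tool_pos: [482.0, -55.1, 68.6]
tcp_rot: [3.111, 0.0, 1.571]
contact_force: [-1.1, 1.0, 2.9]
grip_width: 8.8
finger_force: 30.1
```

Emit:
carry_out:
  plan:
    - {"tx": 0,"ty": 0,"tz": -1,"rx": 0,"ry": 0,"rz": 0}
    - {"tx": 0,"ty": 0,"tz": 0,"rx": 0,"ry": 0,"rz": 0}
    - {"tx": 0,"ty": 0,"tz": 0,"rx": 0,"ry": 0,"rz": 0}

```text
time: 17.6
tool_pos: [482.1, -55.0, 67.8]
tcp_rot: [3.11, -0.0, 1.571]
contact_force: [-1.4, 3.5, 7.0]
grip_width: 8.6
finger_force: 30.0
```

Emit:
carry_out:
  gripper: 0.5
  plan:
    - {"tx": 0,"ty": 0,"tz": 1,"rx": 0,"ry": 0,"rz": 0}
    - {"tx": 0,"ty": 0,"tz": 0,"rx": 0,"ry": 0,"rz": 0}
    - {"tx": 0,"ty": 0,"tz": 0,"rx": 0,"ry": 0,"rz": 0}
    - {"tx": 0,"ty": 0,"tz": 0,"rx": 0,"ry": 0,"rz": 0}
    - {"tx": 0,"ty": 0,"tz": 0,"rx": 0,"ry": 0,"rz": 0}
    - {"tx": 0,"ty": 0,"tz": 5,"rx": 0,"ry": 0,"rz": 0}
    - {"tx": 0,"ty": 0,"tz": 15,"rx": 0,"ry": 0,"rz": 0}
    - {"tx": 0,"ty": 0,"tz": 20,"rx": 0,"ry": 0.03,"rz": 0}
    - {"tx": 0,"ty": 0,"tz": 30,"rx": 0,"ry": 0,"rz": 0}
    - {"tx": 0,"ty": 0,"tz": 30,"rx": 0,"ry": 0,"rz": 0}
    - {"tx": 0,"ty": 0,"tz": 20,"rx": 0,"ry": 0,"rz": 0}
    - {"tx": 0,"ty": 0,"tz": 0,"rx": 0,"ry": 0,"rz": 0}

```text
time: 18.8
tool_pos: [483.3, -55.5, 191.4]
tcp_rot: [3.135, 0.002, 1.571]
contact_force: [0.5, -0.6, -0.5]
grip_width: 46.0
finger_force: 0.0
```

Run:
```python
from h import *
o=bot.get_obs();print(o["tool_pos"],o["tcp_rot"])
ims={n:cv2.GaussianBlur(cv2.cvtColor(bot.capture(n),cv2.COLOR_RGB2GRAY),(0,0),.7).astype(np.float32) for n in("scene","top","wrist")}
M={n:bot.camera_model(n) for n in ims}
segs=[([-18,-135,4],[18,-135,4]),([-18,-100,4],[-18,-135,4]),([18,-100,4],[18,-135,4]),([-76,-95,4],[-20,-95,4]),([20,-95,4],[76,-95,4]),([-76,95,4],[-20,95,4]),([20,95,4],[76,95,4]),([-5,100,26],[-5,149,26]),([5,100,26],[5,149,26]),([-5,149,26],[5,149,26]),([-85,95,22],[-76,95,22])]
def score(p,z,n):
    im=ims[n];G=np.hypot(cv2.Sobel(im,5,1,0),cv2.Sobel(im,5,0,1));G=np.minimum(G,150);s=0
    t=np.linspace(0,1,25)[:,None]
    for a,b in segs:
        u=proj(M[n],place(p,np.array(a)*(1-t)+np.array(b)*t,z)).astype(np.float32)
        s+=cv2.remap(G,u[:,0:1],u[:,1:2],cv2.INTER_LINEAR).mean()
    return s
for n in ims:
    b=sorted(((score((562.8+dx,-186.5+s,0),z,n),s,dx,z) for s in range(60,92,1) for dx in(-2,0,2) for z in(64,)),reverse=True)
    print(n,[tuple(np.round(x,1)) for x in b[:5]])
cv2.imwrite("pics/w5.png",bot.capture("wrist")[:,:,::-1])
```

```text
[483.34203815 -55.54783757 191.35005724] [3.13546607e+00 1.71024884e-03 1.57083954e+00]
scene [(np.float64(1010.6), np.float64(72.0), np.float64(-2.0), np.float64(64.0)), (np.float64(998.1), np.float64(73.0), np.float64(-2.0), np.float64(64.0)), (np.float64(993.9), np.float64(71.0), np.float64(-2.0), np.float64(64.0)), (np.float64(972.5), np.float64(74.0), np.float64(-2.0), np.float64(64.0)), (np.float64(946.6), np.float64(70.0), np.float64(-2.0), np.float64(64.0))]
top [(np.float64(922.3), np.float64(71.0), np.float64(0.0), np.float64(64.0)), (np.float64(920.3), np.float64(71.0), np.float64(2.0), np.float64(64.0)), (np.float64(918.5), np.float64(70.0), np.float64(0.0), np.float64(64.0)), (np.float64(917.1), np.float64(70.0), np.float64(2.0), np.float64(64.0)), (np.float64(911.1), np.float64(72.0), np.float64(0.0), np.float64(64.0))]
wrist [(np.float64(651.3), np.float64(74.0), np.float64(0.0), np.float64(64.0)), (np.float64(603.2), np.float64(75.0), np.float64(0.0), np.float64(64.0)), (np.float64(596.0), np.float64(74.0), np.float64(-2.0), np.float64(64.0)), (np.float64(590.4), np.float64(74.0), np.float64(2.0), np.float64(64.0)), (np.float64(571.7), np.float64(73.0), np.float64(0.0), np.float64(64.0))]
```

Emit:
carry_out:
  plan:
    - {"tx": 26,"ty": 24,"tz": 0,"rx": 0,"ry": 0.005,"rz": 0}
    - {"tx": 26,"ty": 24,"tz": 0,"rx": 0,"ry": 0,"rz": 0}
    - {"tx": 27,"ty": 24,"tz": 0,"rx": 0,"ry": 0,"rz": 0}
    - {"tx": 0,"ty": 0,"tz": -35,"rx": 0,"ry": 0,"rz": 0}
    - {"tx": 0,"ty": 0,"tz": -35,"rx": 0,"ry": 0,"rz": 0}
    - {"tx": 0,"ty": 0,"tz": 0,"rx": 0,"ry": 0,"rz": 0}
    - {"tx": 0,"ty": 0,"tz": 0,"rx": 0,"ry": 0,"rz": 0}

```text
time: 19.7
tool_pos: [560.3, 16.8, 117.7]
tcp_rot: [-3.134, -0.0, 1.571]
contact_force: [1.5, 0.0, -0.2]
grip_width: 46.1
finger_force: 0.0
```

Run:
```python
from h import *
o=bot.get_obs();print(o["tool_pos"],o["tcp_rot"])
im=cv2.cvtColor(bot.capture("wrist"),cv2.COLOR_RGB2GRAY);m=bot.camera_model("wrist")
f=proj(m,[[562.6+x,-186.5+73+y,64+26] for x,y in((-5,149),(5,149),(-5,120),(5,120))]);print(f)
r=int(f[0,1]);c=int(f[:2,0].mean())
for k in(r-8,r-4,r,r+4,r+8,r+15):
  if 0<=k<420:print(k,im[k,c-40:c+41:3].tolist())
```

```text
[560.29023611  16.84490961 117.69296462] [-3.13418664e+00 -2.29171944e-04  1.57070755e+00]
[[272.7271161  214.01418445]
 [290.91880798 214.03768223]
 [273.03999552 262.17541204]
 [290.46513715 262.20596723]]
206 [169, 170, 166, 166, 167, 169, 168, 169, 168, 168, 166, 167, 126, 79, 91, 97, 108, 140, 172, 172, 174, 172, 173, 173, 172, 172, 170]
210 [166, 169, 168, 166, 168, 168, 170, 168, 168, 167, 168, 164, 95, 78, 92, 100, 109, 127, 169, 173, 172, 171, 174, 172, 172, 173, 171]
214 [168, 168, 169, 169, 168, 167, 166, 167, 168, 165, 166, 163, 93, 110, 137, 139, 141, 136, 166, 171, 171, 170, 171, 172, 172, 172, 174]
218 [167, 168, 169, 170, 169, 168, 167, 170, 166, 166, 166, 165, 98, 128, 152, 156, 160, 153, 165, 171, 171, 171, 172, 169, 170, 170, 172]
222 [169, 169, 168, 168, 168, 168, 169, 168, 168, 168, 168, 165, 98, 126, 148, 155, 158, 152, 165, 172, 171, 172, 171, 170, 172, 172, 169]
229 [168, 168, 167, 167, 168, 168, 167, 166, 166, 170, 168, 166, 100, 126, 149, 154, 157, 149, 163, 169, 169, 169, 169, 171, 170, 172, 173]
```

Emit:
carry_out:
  plan:
    - {"tx": 3.5,"ty": 0,"tz": -20,"rx": 0,"ry": -0.006,"rz": 0}
    - {"tx": 0,"ty": 0,"tz": -20,"rx": 0,"ry": 0,"rz": 0}
    - {"tx": 0,"ty": 0,"tz": -12,"rx": 0,"ry": 0,"rz": 0}
    - {"tx": 0,"ty": 0,"tz": 0,"rx": 0,"ry": 0,"rz": 0}
    - {"tx": 0,"ty": 0,"tz": 0,"rx": 0,"ry": 0,"rz": 0}

```text
time: 20.25
tool_pos: [564.9, 16.7, 67.4]
tcp_rot: [3.139, 0.0, 1.571]
contact_force: [-0.1, 0.4, 2.1]
grip_width: 45.9
finger_force: 0.0
```

Emit:
carry_out:
  gripper: 1
  plan:
    - {"tx": 0,"ty": 0,"tz": 0,"rx": 0,"ry": 0,"rz": 0}
    - {"tx": 0,"ty": 0,"tz": 0,"rx": 0,"ry": 0,"rz": 0}
    - {"tx": 0,"ty": 0,"tz": 0,"rx": 0,"ry": 0,"rz": 0}
    - {"tx": 0,"ty": 0,"tz": 0,"rx": 0,"ry": 0,"rz": 0}
    - {"tx": 0,"ty": 0,"tz": 0,"rx": 0,"ry": 0,"rz": 0}
    - {"tx": 0,"ty": 0,"tz": 0,"rx": 0,"ry": 0,"rz": 0}
    - {"tx": 0,"ty": 0,"tz": 0,"rx": 0,"ry": 0,"rz": 0}
    - {"tx": 0,"ty": 0,"tz": 0,"rx": 0,"ry": 0,"rz": 0}

```text
time: 21.05
tool_pos: [564.1, 16.9, 66.2]
tcp_rot: [3.141, -0.0, 1.571]
contact_force: [-0.6, 1.3, 0.8]
grip_width: 10.2
finger_force: 30.0
```

Emit:
carry_out:
  plan:
    - {"tx": -0.5,"ty": -5,"tz": 0,"rx": 0,"ry": 0,"rz": 0}
    - {"tx": 0,"ty": -8,"tz": 0,"rx": 0,"ry": 0,"rz": 0}
    - {"tx": 0,"ty": -8,"tz": 0,"rx": 0,"ry": 0,"rz": 0}
    - {"tx": 0,"ty": -8,"tz": 0,"rx": 0,"ry": 0,"rz": 0}
    - {"tx": 0,"ty": 0,"tz": 0,"rx": 0,"ry": 0,"rz": 0}

```text
time: 21.55
tool_pos: [564.0, -13.9, 66.3]
tcp_rot: [3.14, 0.001, 1.57]
contact_force: [0.2, -2.7, 1.6]
grip_width: 9.7
finger_force: 30.0
```

Emit:
carry_out:
  plan:
    - {"tx": 0,"ty": -8,"tz": 0,"rx": 0,"ry": 0,"rz": 0}
    - {"tx": 0,"ty": -10,"tz": 0,"rx": 0,"ry": 0,"rz": 0}
    - {"tx": 0,"ty": -10,"tz": 0,"rx": 0,"ry": 0,"rz": 0}
    - {"tx": 0,"ty": -6,"tz": 0,"rx": 0,"ry": 0,"rz": 0}
    - {"tx": 0,"ty": 0,"tz": 0,"rx": 0,"ry": 0,"rz": 0}

```text
time: 22.05
tool_pos: [563.9, -47.8, 66.3]
tcp_rot: [3.14, 0.001, 1.57]
contact_force: [-0.5, -4.2, 2.4]
grip_width: 9.6
finger_force: 30.0
```

Emit:
carry_out:
  plan:
    - {"tx": 0,"ty": -3,"tz": 0,"rx": 0,"ry": 0,"rz": 0}
    - {"tx": 0,"ty": -3,"tz": 0,"rx": 0,"ry": 0,"rz": 0}
    - {"tx": 0,"ty": 0,"tz": 0,"rx": 0,"ry": 0,"rz": 0}

```text
time: 22.35
tool_pos: [563.8, -52.2, 66.4]
tcp_rot: [3.14, -0.0, 1.571]
contact_force: [-0.3, 2.2, 5.2]
grip_width: 9.5
finger_force: 30.0
```

Emit:
carry_out:
  plan:
    - {"tx": 0,"ty": -1.5,"tz": 0,"rx": 0,"ry": 0,"rz": 0}
    - {"tx": 0,"ty": -1.5,"tz": 0,"rx": 0,"ry": 0,"rz": 0}
    - {"tx": 0,"ty": 0,"tz": 0,"rx": 0,"ry": 0,"rz": 0}

```text
time: 22.65
tool_pos: [563.8, -54.8, 66.4]
tcp_rot: [3.14, -0.0, 1.571]
contact_force: [-0.8, 3.2, 4.4]
grip_width: 9.7
finger_force: 30.0
```

Emit:
carry_out:
  plan:
    - {"tx": 0,"ty": -1.5,"tz": 0,"rx": 0,"ry": 0,"rz": 0}
    - {"tx": 0,"ty": -1,"tz": 0,"rx": 0,"ry": 0,"rz": 0}
    - {"tx": 0,"ty": 0,"tz": 0,"rx": 0,"ry": 0,"rz": 0}

```text
time: 22.95
tool_pos: [563.9, -57.2, 66.4]
tcp_rot: [3.14, -0.0, 1.571]
contact_force: [0.1, 4.7, 5.1]
grip_width: 9.5
finger_force: 30.0
```

Emit:
carry_out:
  plan:
    - {"tx": 0,"ty": -1.5,"tz": 0,"rx": 0,"ry": 0,"rz": 0}
    - {"tx": 0,"ty": 0,"tz": 0,"rx": 0,"ry": 0,"rz": 0}
    - {"tx": 0,"ty": 0,"tz": 0,"rx": 0,"ry": 0,"rz": 0}

```text
time: 23.25
tool_pos: [563.8, -58.2, 66.4]
tcp_rot: [3.14, -0.001, 1.571]
contact_force: [0.4, 5.6, 6.0]
grip_width: 9.6
finger_force: 30.0
```

Emit:
carry_out:
  plan:
    - {"tx": 0,"ty": -1.5,"tz": 0,"rx": 0,"ry": 0,"rz": 0}
    - {"tx": 0,"ty": -1,"tz": 0,"rx": 0,"ry": 0,"rz": 0}
    - {"tx": 0,"ty": 0,"tz": 0,"rx": 0,"ry": 0,"rz": 0}

```text
time: 23.55
tool_pos: [563.5, -58.3, 66.4]
tcp_rot: [3.141, -0.004, 1.571]
contact_force: [0.6, 16.9, 7.4]
grip_width: 9.4
finger_force: 30.0
```

```bash
cat > sc.py <<'E'
from h import *
def run(names,rng,dxs=(-2,-1,0,1,2),base=(562.8,-186.5)):
    ims={n:cv2.GaussianBlur(cv2.cvtColor(bot.capture(n),cv2.COLOR_RGB2GRAY),(0,0),.7).astype(np.float32) for n in names}
    M={n:bot.camera_model(n) for n in ims}
    segs=[([-18,-135,4],[18,-135,4]),([-18,-132,4],[-18,-135,4]),([-76,95,4],[-20,95,4]),([20,95,4],[76,95,4]),([-5,120,26],[-5,149,26]),([5,120,26],[5,149,26]),([-5,149,26],[5,149,26]),([-85,95,22],[-76,95,22]),([85,95,22],[76,95,22])]
    t=np.linspace(0,1,25)[:,None]
    for n,im in ims.items():
        G=np.minimum(np.hypot(cv2.Sobel(im,5,1,0),cv2.Sobel(im,5,0,1)),150)
        def score(p):
            return sum(cv2.remap(G,*[u[:,i:i+1] for i in(0,1)],cv2.INTER_LINEAR).mean() for u in[proj(M[n],place(p,np.array(a)*(1-t)+np.array(b)*t,64)).astype(np.float32) for a,b in segs])
        b=sorted(((score((base[0]+dx,base[1]+s,0)),s,dx) for s in rng for dx in dxs),reverse=True)
        print(n,[tuple(float(round(v,1)) for v in x) for x in b[:4]])
E
python3 -c "
from sc import *
print(bot.get_obs()['tool_pos'],bot.get_obs()['contact_force'])
run(('scene','top'),range(-6,16))"
```

```text
[563.51415645 -58.31980713  66.42057964] [ 0.60178764 16.92551045  7.3727788 ]
scene [(895.2999877929688, -1.0, 2.0), (893.7999877929688, 0.0, 2.0), (890.2000122070312, -2.0, 2.0), (888.0999755859375, -1.0, 1.0)]
top [(586.7000122070312, 15.0, -2.0), (582.5, 15.0, -1.0), (576.9000244140625, 15.0, 0.0), (571.2999877929688, 15.0, 1.0)]
```

Emit:
carry_out:
  gripper: 0.5
  plan:
    - {"tx": 0,"ty": 2,"tz": 0,"rx": 0,"ry": 0,"rz": 0}
    - {"tx": 0,"ty": 0,"tz": 0,"rx": 0,"ry": 0,"rz": 0}
    - {"tx": 0,"ty": 0,"tz": 0,"rx": 0,"ry": 0,"rz": 0}
    - {"tx": 0,"ty": 0,"tz": 0,"rx": 0,"ry": 0,"rz": 0}
    - {"tx": 0,"ty": 0,"tz": 5,"rx": 0,"ry": 0,"rz": 0}
    - {"tx": 0,"ty": 0,"tz": 20,"rx": 0,"ry": 0,"rz": 0}
    - {"tx": 0,"ty": 0,"tz": 40,"rx": 0,"ry": 0,"rz": 0}
    - {"tx": 0,"ty": 0,"tz": 45,"rx": 0,"ry": 0,"rz": 0}
    - {"tx": 0,"ty": 0,"tz": 45,"rx": 0,"ry": 0,"rz": 0}
    - {"tx": 0,"ty": -20,"tz": 30,"rx": 0,"ry": 0,"rz": 0}
    - {"tx": -8,"ty": -40,"tz": 0,"rx": 0,"ry": 0,"rz": 0}
    - {"tx": -8,"ty": -45,"tz": 0,"rx": 0,"ry": 0,"rz": 0}

```text
time: 24.85
tool_pos: [548.0, -165.2, 253.2]
tcp_rot: [3.137, 0.001, 1.573]
contact_force: [0.6, 0.5, -0.6]
grip_width: 45.8
finger_force: 0.0
```

Emit:
carry_out:
  plan:
    - {"tx": -8,"ty": -45,"tz": 0,"rx": 0,"ry": 0,"rz": 0}
    - {"tx": -8,"ty": -45,"tz": 0,"rx": 0,"ry": 0,"rz": 0}
    - {"tx": -8,"ty": -45,"tz": 0,"rx": 0,"ry": 0,"rz": 0}
    - {"tx": -8,"ty": -45,"tz": 0,"rx": 0,"ry": 0,"rz": 0}
    - {"tx": -9,"ty": -34,"tz": 0,"rx": 0,"ry": 0,"rz": 0}
    - {"tx": 0,"ty": 0,"tz": 0,"rx": 0,"ry": 0,"rz": 0}
    - {"tx": 0,"ty": 0,"tz": 0,"rx": 0,"ry": 0,"rz": 0}
    - {"tx": 0,"ty": 0,"tz": 0,"rx": 0,"ry": 0,"rz": 0}

```text
time: 25.65
tool_pos: [507.0, -377.7, 251.4]
tcp_rot: [3.14, -0.0, 1.571]
contact_force: [-0.1, -0.5, 0.3]
grip_width: 46.0
finger_force: 0.0
```

Run:
```python
from sc import *
import pickle
np.set_printoptions(precision=2,suppress=True)
o=bot.get_obs();print(o["time"],o["tool_pos"],o["tcp_rot"])
m=bot.camera_model("wrist");a=bot.capture("wrist");cv2.imwrite("pics/w6.png",a[:,:,::-1]);pickle.dump(m,open("w6.pkl","wb"))
g=cv2.cvtColor(a,cv2.COLOR_RGB2GRAY)
P=place((562.8,-186.5,0),[[-115,-115,190],[-115,-115,154],[0,-115,150],[0,-115,68]]);u=proj(m,P);print(u)
for i,w in((0,15),(2,11)):
    x,y=u[i].round().astype(int);print((x,y));print(g[y-w:y+w+1:2,x-w:x+w+1:2])
run(("scene","top"),range(-6,16))
```

```text
25.65 [ 507.01 -377.66  251.44] [ 3.14 -0.    1.57]
[[180.02 106.  ]
 [193.97 105.45]
 [358.41 105.52]
 [339.58 104.75]]
(np.int64(180), np.int64(106))
[[101 101 110 174 200 200 199 201 200 199 200 203 203 202 202 202]
 [102 104 107 172 198 197 191 180 177 188 196 197 196 190 188 187]
 [104 104 107 158 168 136 117  98  89 108 129 141 149 157 158 159]
 [104 102 103 110  89  78  75  73  73  76  77  79  95 123 131 142]
 [102 103  92  75  74  75  76  73  74  75  76  77  77  75  68  82]
 [104  93  77  73  73  74  74  76  75  75  78  76  78  76  68  60]
 [103  87  72  73  74  75  74  72  73  75  74  76  77  79  73  60]
 [102  82  72  74  73  74  77  73  75  74  74  72  76  76  74  63]
 [ 98  80  72  72  72  71  77  74  74  72  73  75  74  77  78  66]
 [ 99  77  73  72  74  75  73  72  72  75  74  74  74  77  75  67]
 [101  83  70  72  73  74  74  75  73  73  71  72  77  75  74  64]
 [101  92  71  68  71  72  72  72  71  74  72  73  75  74  72  53]
 [101  96  75  71  73  75  74  74  72  74  73  74  74  74  70  46]
 [101 100  91  73  72  73  71  72  72  71  73  72  73  74  63  63]
 [101 101 
[... 328 characters left out ...]
96 122 135 110  84  84 138 187]
 [193 183 150 143 110 111 131 110  74  77 140 192]
 [192 183 150 153 145 144 142 109  74  80 145 189]
 [189 180 150 154 150 150 143 106  73  87 146 187]
 [187 181 147 151 148 149 142 105  71  93 148 183]
 [188 185 152 151 145 148 140 101  70  97 156 186]
 [189 185 148 128 136 162 152 104  74 103 162 189]
 [190 188 150 132 152 186 169 124 108 126 169 191]
 [194 197 189 186 187 188 181 176 168 166 182 193]]
scene [(858.2999877929688, -2.0, 1.0), (856.5, -2.0, 2.0), (852.2000122070312, -2.0, 0.0), (848.5999755859375, -3.0, 1.0)]
top [(620.5999755859375, 14.0, -2.0), (613.7000122070312, 13.0, -2.0), (611.7999877929688, 15.0, -2.0), (601.9000244140625, 14.0, -1.0)]
```

Run:
```python
from h import *
import pickle
np.set_printoptions(precision=2,suppress=True)
m=pickle.load(open("w6.pkl","rb"));a=cv2.imread("pics/w6.png");g=cv2.cvtColor(a,cv2.COLOR_BGR2GRAY)
b=cv2.resize(g[85:135,155:215],None,fx=4,fy=4,interpolation=cv2.INTER_CUBIC)
c=cv2.HoughCircles(cv2.GaussianBlur(b,(0,0),2),cv2.HOUGH_GRADIENT_ALT,1.5,5,param1=60,param2=.5,minRadius=35,maxRadius=70)
print(None if c is None else [(x/4+155-.4,y/4+85-.4,r/4) for x,y,r in c[0]])
pin=atz(m,(180.5,110),190);print("pin",pin)
for z in(190,154):
    q=proj(m,[[*pin[:2],z],[pin[0]+9,pin[1],z]]);print(z,q)
# hole: square-ish window bounds
w=g[92:124,342:378].astype(int);dk=w<170;ys,xs=np.nonzero(dk);print("holebox",xs.min()+342,xs.max()+342,ys.min()+92,ys.max()+92)
h=atz(m,(359.5,107.5),150);print("hole",h, "d",h-pin)
# bar edges: columns profile front/back at several x
for x in(230,290,330,400,420):
    col=g[60:150,x].astype(int);d=np.diff(col);print(x,60+np.argsort(-abs(d))[:4],d[np.argsort(-abs(d))[:4]])
```

```text
[(np.float32(180.475), np.float32(110.1), np.float32(15.380399)), (np.float32(196.225), np.float32(107.85), np.float32(13.909798)), (np.float32(192.85), np.float32(108.6), np.float32(10.269109))]
pin [ 447.93 -303.83  190.  ]
190 [[180.5  110.  ]
 [195.42 109.88]]
154 [[194.35 108.9 ]
 [207.22 108.81]]
holebox 350 368 98 117
hole [ 563.65 -302.85  150.  ] d [115.72   0.98 -40.  ]
230 [ 83  84  82 130] [ 34  29  18 -10]
290 [130 131 129  84] [-34 -24 -16  12]
330 [130 131 146 147] [-30 -28  21  19]
400 [ 84  83  85 130] [36 25 22 -8]
420 [84 85 83 86] [38 33 18 12]
```

Emit:
carry_out:
  plan:
    - {"tx": -29,"ty": 37,"tz": 0,"rx": 0,"ry": 0,"rz": 0}
    - {"tx": -29.5,"ty": 37,"tz": 0,"rx": 0,"ry": 0,"rz": 0}
    - {"tx": 0,"ty": 0,"tz": -30,"rx": 0,"ry": 0,"rz": 0}
    - {"tx": 0,"ty": 0,"tz": -30,"rx": 0,"ry": 0,"rz": 0}
    - {"tx": 0,"ty": 0,"tz": -20,"rx": 0,"ry": 0,"rz": 0}
    - {"tx": 0,"ty": 0,"tz": -13,"rx": 0,"ry": 0,"rz": 0}
    - {"tx": 0,"ty": 0,"tz": 0,"rx": 0,"ry": 0,"rz": 0}
    - {"tx": 0,"ty": 0,"tz": 0,"rx": 0,"ry": 0,"rz": 0}
    - {"tx": 0,"ty": 0,"tz": 0,"rx": 0,"ry": 0,"rz": 0}

```text
time: 26.7
tool_pos: [448.9, -304.8, 159.4]
tcp_rot: [3.139, 0.001, 1.571]
contact_force: [0.2, -0.3, 1.0]
grip_width: 45.8
finger_force: 0.0
```

Emit:
carry_out:
  plan:
    - {"tx": -0.5,"ty": 1,"tz": -2,"rx": 0,"ry": 0,"rz": 0}
    - {"tx": 0,"ty": 0,"tz": 0,"rx": 0,"ry": 0,"rz": 0}

```text
time: 26.9
tool_pos: [447.8, -303.6, 156.6]
tcp_rot: [3.14, 0.0, 1.571]
contact_force: [0.0, 0.4, -0.5]
grip_width: 45.7
finger_force: 0.0
```

Emit:
carry_out:
  gripper: 1
  plan:
    - {"tx": 0,"ty": 0,"tz": 0,"rx": 0,"ry": 0,"rz": 0}
    - {"tx": 0,"ty": 0,"tz": 0,"rx": 0,"ry": 0,"rz": 0}
    - {"tx": 0,"ty": 0,"tz": 0,"rx": 0,"ry": 0,"rz": 0}
    - {"tx": 0,"ty": 0,"tz": 0,"rx": 0,"ry": 0,"rz": 0}
    - {"tx": 0,"ty": 0,"tz": 0,"rx": 0,"ry": 0,"rz": 0}
    - {"tx": 0,"ty": 0,"tz": 0,"rx": 0,"ry": 0,"rz": 0}
    - {"tx": 0,"ty": 0,"tz": 0,"rx": 0,"ry": 0,"rz": 0}

```text
time: 27.6
tool_pos: [447.8, -303.6, 156.3]
tcp_rot: [3.14, 0.0, 1.571]
contact_force: [-0.8, 0.2, -0.1]
grip_width: 15.6
finger_force: 30.0
```

Emit:
carry_out:
  plan:
    - {"tx": 0,"ty": 0,"tz": 2,"rx": 0,"ry": 0,"rz": 0}
    - {"tx": 0,"ty": 0,"tz": 4,"rx": 0,"ry": 0,"rz": 0}
    - {"tx": 0,"ty": 0,"tz": 6,"rx": 0,"ry": 0,"rz": 0}
    - {"tx": 0,"ty": 0,"tz": 0,"rx": 0,"ry": 0,"rz": 0}

```text
time: 28.0
tool_pos: [447.8, -303.9, 169.2]
tcp_rot: [3.14, 0.001, 1.571]
contact_force: [-2.1, 0.1, 2.1]
grip_width: 15.4
finger_force: 30.0
```

Emit:
carry_out:
  plan:
    - {"tx": 0,"ty": 0,"tz": 10,"rx": 0,"ry": 0,"rz": 0}
    - {"tx": 0,"ty": 0,"tz": 15,"rx": 0,"ry": 0,"rz": 0}
    - {"tx": 0,"ty": 0,"tz": 15,"rx": 0,"ry": 0,"rz": 0}
    - {"tx": 0,"ty": 0,"tz": 15,"rx": 0,"ry": 0,"rz": 0}
    - {"tx": 0,"ty": 0,"tz": 15,"rx": 0,"ry": 0,"rz": 0}
    - {"tx": 0,"ty": 0,"tz": 15,"rx": 0,"ry": 0,"rz": 0}
    - {"tx": 0,"ty": 0,"tz": 12,"rx": 0,"ry": 0,"rz": 0}
    - {"tx": 0,"ty": 0,"tz": 5,"rx": 0,"ry": 0,"rz": 0}
    - {"tx": 0,"ty": 0,"tz": 0,"rx": 0,"ry": 0,"rz": 0}
    - {"tx": 0,"ty": 0,"tz": 0,"rx": 0,"ry": 0,"rz": 0}
    - {"tx": 0,"ty": 0,"tz": 0,"rx": 0,"ry": 0,"rz": 0}

```text
time: 29.1
tool_pos: [447.5, -303.4, 269.5]
tcp_rot: [3.142, -0.001, 1.571]
contact_force: [-1.1, 0.6, 0.1]
grip_width: 15.1
finger_force: 30.0
```

Run:
```python
from h import *
np.set_printoptions(precision=1,suppress=True,linewidth=200)
o=bot.get_obs();print(o["time"],o["tool_pos"],o["tcp_rot"],o["contact_force"],o["grip_width"])
tp=o["tool_pos"]
# pin expected: collar origin 6.5 below TCP, tip 106.5 below
for n in("scene","top"):
    m=bot.camera_model(n);a=bot.capture(n);g=cv2.cvtColor(a,cv2.COLOR_RGB2GRAY);cv2.imwrite(f"pics/p_{n}.png",a[:,:,::-1])
    ref=cv2.cvtColor(cv2.imread(f"pics/{n}0.png"),cv2.COLOR_BGR2GRAY)
    z=np.arange(-106,0,12.);u=proj(m,np.c_[np.full(len(z),tp[0]),np.full(len(z),tp[1]),tp[2]+z])
    print(n)
    for zz,q in zip(z,u):
        x,y=q.round().astype(int);print(zz,(x,y),g[y,x-8:x+9])
```

```text
29.1 [ 447.5 -303.4  269.5] [ 3.1 -0.   1.6] [-1.1  0.6  0.1] 15.079804434241254
scene
-106.0 (np.int64(367), np.int64(309)) [236 237 238 237 234 165 104 110 149 231 235 235 234 234 236 237 236]
-94.0 (np.int64(368), np.int64(306)) [219 236 237 237 220 106 103 108 128 230 236 235 230 222 228 237 237]
-82.0 (np.int64(368), np.int64(303)) [216 214 181 235 237 221  94 107 113 117 123 123 124 124 127 147 224]
-70.0 (np.int64(369), np.int64(300)) [217 217 204 179 145 123 123 122 105  94  90 119 123 123 121 135 206]
-58.0 (np.int64(370), np.int64(296)) [123 123 123 124 124 123 115 101  66  37  36  38  36  38  47  95 159]
-46.0 (np.int64(371), np.int64(293)) [115 103  66  37  37  36  37  38  40  40  38  39  39  39  39  53 139]
-34.0 (np.int64(372), np.int64(290)) [37 38 39 40 40 40 39 39 39 39 40 39 39 39 40 38 56]
-22.0 (np.int64(373), np.int64(287)) [65 64 62 35 38 40 39 49 67 64 56 37 39 39 39 38 39]
-10.0 (np.int64(374), np.int64(283)) [39 39 39 39 38 39 40 39 39 39 40 40 39 39 40 40 47]
top
-106.0 (np.int64(403), np.int64(243)) [118 124 127 126 123 120 117 112 103  86  66  57  59  61  
[... 167 characters left out ...]
4 122 118 113 109  99  83  63  55  57  59  61  61  70  99]
-70.0 (np.int64(405), np.int64(241)) [120 123 120 115 111 102  91  75  61  55  55  59  60  61  71 102 140]
-58.0 (np.int64(406), np.int64(241)) [123 120 115 111 102  91  75  61  55  55  59  60  61  71 102 140 165]
-46.0 (np.int64(407), np.int64(241)) [120 115 111 102  91  75  61  55  55  59  60  61  71 102 140 165 171]
-34.0 (np.int64(408), np.int64(240)) [112 104  93  79  67  58  55  55  58  62  63  73 104 142 163 163 144]
-22.0 (np.int64(409), np.int64(240)) [104  93  79  67  58  55  55  58  62  63  73 104 142 163 163 144 110]
-10.0 (np.int64(410), np.int64(239)) [ 80  69  64  60  57  59  65  69  70  78 108 141 156 145 114  79  57]
```

Emit:
carry_out:
  plan:
    - {"tx": 10,"ty": 0,"tz": 0,"rx": 0,"ry": 0,"rz": 0}
    - {"tx": 18,"ty": 0,"tz": 0,"rx": 0,"ry": 0,"rz": 0}
    - {"tx": 20,"ty": 0,"tz": 0,"rx": 0,"ry": 0,"rz": 0}
    - {"tx": 20,"ty": 0,"tz": 0,"rx": 0,"ry": 0,"rz": 0}
    - {"tx": 20,"ty": 0,"tz": 0,"rx": 0,"ry": 0,"rz": 0}
    - {"tx": 17,"ty": 0,"tz": 0,"rx": 0,"ry": 0,"rz": 0}
    - {"tx": 10.5,"ty": 0,"tz": 0,"rx": 0,"ry": 0,"rz": 0}
    - {"tx": 0,"ty": 0,"tz": 0,"rx": 0,"ry": 0,"rz": 0}
    - {"tx": 0,"ty": 0,"tz": 0,"rx": 0,"ry": 0,"rz": 0}
    - {"tx": 0,"ty": 0,"tz": 0,"rx": 0,"ry": 0,"rz": 0}

```text
time: 30.2
tool_pos: [562.9, -303.6, 270.2]
tcp_rot: [3.141, -0.0, 1.571]
contact_force: [0.3, 0.1, -0.9]
grip_width: 15.5
finger_force: 30.0
```

Now verify the shank/hole offset numerically in the scene image and start down.

Emit:
carry_out:
  plan:
    - {"tx": 0.2,"ty": 0.3,"tz": -5,"rx": 0,"ry": 0,"rz": 0}
    - {"tx": 0,"ty": 0,"tz": -5,"rx": 0,"ry": 0,"rz": 0}
    - {"tx": 0,"ty": 0,"tz": -3,"rx": 0,"ry": 0,"rz": 0}
    - {"tx": 0,"ty": 0,"tz": 0,"rx": 0,"ry": 0,"rz": 0}
    - {"tx": 0,"ty": 0,"tz": 0,"rx": 0,"ry": 0,"rz": 0}

```text
time: 30.7
tool_pos: [563.4, -303.4, 257.2]
tcp_rot: [3.141, -0.0, 1.571]
contact_force: [0.9, -1.1, -0.5]
grip_width: 15.8
finger_force: 30.0
```

Emit:
carry_out:
  plan:
    - {"tx": 0,"ty": 0,"tz": -3,"rx": 0,"ry": 0,"rz": 0}
    - {"tx": 0,"ty": 0,"tz": -3,"rx": 0,"ry": 0,"rz": 0}
    - {"tx": 0,"ty": 0,"tz": 0,"rx": 0,"ry": 0,"rz": 0}
    - {"tx": 0,"ty": 0,"tz": 0,"rx": 0,"ry": 0,"rz": 0}

```text
time: 31.1
tool_pos: [563.4, -303.3, 251.1]
tcp_rot: [3.141, -0.0, 1.571]
contact_force: [0.3, 1.6, -0.8]
grip_width: 15.5
finger_force: 30.0
```

Emit:
carry_out:
  plan:
    - {"tx": 0,"ty": 0,"tz": -4,"rx": 0,"ry": 0,"rz": 0}
    - {"tx": 0,"ty": 0,"tz": -4,"rx": 0,"ry": 0,"rz": 0}
    - {"tx": 0,"ty": 0,"tz": 0,"rx": 0,"ry": 0,"rz": 0}

```text
time: 31.4
tool_pos: [563.2, -303.1, 242.4]
tcp_rot: [-3.142, -0.001, 1.571]
contact_force: [0.1, 1.0, -0.6]
grip_width: 15.7
finger_force: 30.0
```

Emit:
carry_out:
  plan:
    - {"tx": 0,"ty": 0,"tz": -4,"rx": 0,"ry": 0,"rz": 0}
    - {"tx": 0,"ty": 0,"tz": -4,"rx": 0,"ry": 0,"rz": 0}
    - {"tx": 0,"ty": 0,"tz": 0,"rx": 0,"ry": 0,"rz": 0}

```text
time: 31.7
tool_pos: [563.4, -303.2, 234.8]
tcp_rot: [3.141, -0.0, 1.571]
contact_force: [0.0, 0.3, -0.1]
grip_width: 15.6
finger_force: 30.0
```

Emit:
carry_out:
  plan:
    - {"tx": 0,"ty": 0,"tz": -6,"rx": 0,"ry": 0,"rz": 0}
    - {"tx": 0,"ty": 0,"tz": -8,"rx": 0,"ry": 0,"rz": 0}
    - {"tx": 0,"ty": 0,"tz": -8,"rx": 0,"ry": 0,"rz": 0}
    - {"tx": 0,"ty": 0,"tz": -8,"rx": 0,"ry": 0,"rz": 0}
    - {"tx": 0,"ty": 0,"tz": -8,"rx": 0,"ry": 0,"rz": 0}
    - {"tx": 0,"ty": 0,"tz": -8,"rx": 0,"ry": 0,"rz": 0}
    - {"tx": 0,"ty": 0,"tz": 0,"rx": 0,"ry": 0,"rz": 0}
    - {"tx": 0,"ty": 0,"tz": 0,"rx": 0,"ry": 0,"rz": 0}

```text
time: 32.5
tool_pos: [563.0, -303.0, 188.1]
tcp_rot: [-3.141, -0.001, 1.571]
contact_force: [0.0, 0.8, -2.8]
grip_width: 15.8
finger_force: 30.0
```

Run:
```python
from h import *
np.set_printoptions(linewidth=220)
o=bot.get_obs();tp=o["tool_pos"];print(tp,o["contact_force"])
m=bot.camera_model("scene");a=bot.capture("scene");g=cv2.cvtColor(a,cv2.COLOR_RGB2GRAY)
r=cv2.cvtColor(cv2.imread("pics/scene0.png"),cv2.COLOR_BGR2GRAY)
for z in (154,162,170,178,186,194):
    u=proj(m,[[tp[0],tp[1],z]])[0].round().astype(int);print(z,u,g[u[1],u[0]-9:u[0]+10])
```

```text
[ 562.95335896 -302.98182863  188.08079923] [ 0.02713952  0.80739073 -2.83103529]
154 [393 274] [124 123 123 123 123 122 107  80  49  37  35  36  38  38  41  42  40  43  67]
162 [394 272] [122 113 101  80  50  36  36  37  39  39  40  41  40  40  39  39  38  39  55]
170 [394 270] [64 37 36 36 38 40 49 56 44 39 39 40 44 55 55 42 39 39 39]
178 [395 268] [38 40 39 39 44 59 57 42 37 39 39 43 56 54 41 39 38 39 38]
186 [396 266] [39 39 39 39 39 39 39 39 39 39 39 39 38 39 38 39 40 39 40]
194 [397 264] [38 39 39 40 39 39 38 39 38 39 39 39 38 39 40 39 46 63 68]
```

Emit:
carry_out:
  plan:
    - {"tx": 0,"ty": 0,"tz": -4,"rx": 0,"ry": 0,"rz": 0}
    - {"tx": 0,"ty": 0,"tz": -5,"rx": 0,"ry": 0,"rz": 0}
    - {"tx": 0,"ty": 0,"tz": -5,"rx": 0,"ry": 0,"rz": 0}
    - {"tx": 0,"ty": 0,"tz": 0,"rx": 0,"ry": 0,"rz": 0}

```text
time: 32.95
tool_pos: [563.2, -303.1, 174.3]
tcp_rot: [3.141, -0.001, 1.571]
contact_force: [1.2, -0.2, -1.0]
grip_width: 15.7
finger_force: 30.0
```

Emit:
carry_out:
  plan:
    - {"tx": 0,"ty": 0,"tz": -4,"rx": 0,"ry": 0,"rz": 0}
    - {"tx": 0,"ty": 0,"tz": -4,"rx": 0,"ry": 0,"rz": 0}
    - {"tx": 0,"ty": 0,"tz": 0,"rx": 0,"ry": 0,"rz": 0}

```text
time: 33.25
tool_pos: [563.1, -303.0, 166.1]
tcp_rot: [-3.141, -0.001, 1.571]
contact_force: [0.5, 0.1, -0.7]
grip_width: 15.5
finger_force: 30.0
```

Emit:
carry_out:
  plan:
    - {"tx": 0,"ty": 0,"tz": -3,"rx": 0,"ry": 0,"rz": 0}
    - {"tx": 0,"ty": 0,"tz": -3,"rx": 0,"ry": 0,"rz": 0}
    - {"tx": 0,"ty": 0,"tz": 0,"rx": 0,"ry": 0,"rz": 0}

```text
time: 33.55
tool_pos: [563.1, -303.1, 160.2]
tcp_rot: [-3.141, -0.001, 1.571]
contact_force: [0.3, -1.4, -2.5]
grip_width: 15.3
finger_force: 30.0
```

Emit:
carry_out:
  plan:
    - {"tx": 0,"ty": 0,"tz": -2,"rx": 0,"ry": 0,"rz": 0}
    - {"tx": 0,"ty": 0,"tz": -2,"rx": 0,"ry": 0,"rz": 0}
    - {"tx": 0,"ty": 0,"tz": 0,"rx": 0,"ry": 0,"rz": 0}

```text
time: 33.85
tool_pos: [563.3, -303.2, 156.7]
tcp_rot: [3.141, -0.001, 1.571]
contact_force: [-0.7, -0.2, -0.7]
grip_width: 15.8
finger_force: 30.0
```

Emit:
carry_out:
  plan:
    - {"tx": 0,"ty": 0,"tz": -1.5,"rx": 0,"ry": 0,"rz": 0}
    - {"tx": 0,"ty": 0,"tz": 0,"rx": 0,"ry": 0,"rz": 0}
    - {"tx": 0,"ty": 0,"tz": 0,"rx": 0,"ry": 0,"rz": 0}

```text
time: 34.15
tool_pos: [563.6, -303.5, 156.2]
tcp_rot: [3.14, 0.0, 1.571]
contact_force: [-1.1, 0.2, 2.9]
grip_width: 15.4
finger_force: 30.0
```

Emit:
carry_out:
  plan:
    - {"tx": 0,"ty": 0,"tz": -1.5,"rx": 0,"ry": 0,"rz": 0}
    - {"tx": 0,"ty": 0,"tz": 0,"rx": 0,"ry": 0,"rz": 0}
    - {"tx": 0,"ty": 0,"tz": 0,"rx": 0,"ry": 0,"rz": 0}

```text
time: 34.45
tool_pos: [563.8, -303.8, 156.1]
tcp_rot: [3.139, 0.002, 1.571]
contact_force: [-2.7, 0.9, 9.1]
grip_width: 15.8
finger_force: 30.0
```

Emit:
carry_out:
  plan:
    - {"tx": 0,"ty": 0,"tz": -0.6,"rx": 0,"ry": 0,"rz": 0}
    - {"tx": 0,"ty": 0,"tz": 0,"rx": 0,"ry": 0,"rz": 0}
    - {"tx": 0,"ty": 0,"tz": 1.5,"rx": 0,"ry": 0,"rz": 0}
    - {"tx": 0,"ty": 0,"tz": 0,"rx": 0,"ry": 0,"rz": 0}

```text
time: 34.85
tool_pos: [563.7, -303.6, 156.1]
tcp_rot: [3.139, 0.001, 1.571]
contact_force: [-2.0, 0.2, 7.6]
grip_width: 15.4
finger_force: 30.0
```

Emit:
carry_out:
  gripper: 0.5
  plan:
    - {"tx": 0,"ty": 0,"tz": 0,"rx": 0,"ry": 0,"rz": 0}
    - {"tx": 0,"ty": 0,"tz": 0,"rx": 0,"ry": 0,"rz": 0}
    - {"tx": 0,"ty": 0,"tz": 0,"rx": 0,"ry": 0,"rz": 0}
    - {"tx": 0,"ty": 0,"tz": 0,"rx": 0,"ry": 0,"rz": 0}
    - {"tx": 0,"ty": 0,"tz": 0,"rx": 0,"ry": 0,"rz": 0}
    - {"tx": 0,"ty": 0,"tz": 10,"rx": 0,"ry": 0,"rz": 0}
    - {"tx": 0,"ty": 0,"tz": 30,"rx": 0,"ry": 0,"rz": 0}
    - {"tx": 0,"ty": 0,"tz": 40,"rx": 0,"ry": 0,"rz": 0}
    - {"tx": -20,"ty": -35,"tz": 15,"rx": 0,"ry": 0,"rz": 0}
    - {"tx": -36,"ty": -40,"tz": 0,"rx": 0,"ry": 0,"rz": 0}
    - {"tx": 0,"ty": 0,"tz": 0,"rx": 0,"ry": 0,"rz": 0}
    - {"tx": 0,"ty": 0,"tz": 0,"rx": 0,"ry": 0,"rz": 0}

```text
time: 36.05
tool_pos: [509.3, -376.3, 250.8]
tcp_rot: [3.14, 0.0, 1.568]
contact_force: [-0.3, -0.8, -0.2]
grip_width: 45.7
finger_force: 0.0
```

Run:
```python
from sc import *
np.set_printoptions(precision=2,suppress=True,linewidth=200)
o=bot.get_obs();print(o["time"],o["tool_pos"])
m=bot.camera_model("wrist");a=bot.capture("wrist");cv2.imwrite("pics/w7.png",a[:,:,::-1])
g=cv2.cvtColor(a,cv2.COLOR_RGB2GRAY)
for X in(563.4,447.9):
    u=proj(m,[[X,-303.5,190],[X+9,-303.5,190]]);x,y=u[0].round().astype(int);print(X,u[0],u[1,0]-u[0,0])
    b=cv2.resize(g[max(0,y-28):y+28,max(0,x-30):x+30],None,fx=4,fy=4,interpolation=cv2.INTER_CUBIC)
    c=cv2.HoughCircles(cv2.GaussianBlur(b,(0,0),2),cv2.HOUGH_GRADIENT_ALT,1.5,5,param1=60,param2=.5,minRadius=30,maxRadius=75)
    print(None if c is None else [(float(p/4+max(0,x-30)-.4),float(q/4+max(0,y-28)-.4),float(r/4)) for p,q,r in c[0]])
    print(g[y,x-24:x+25:3])
# pin tip below tongue etc: compare scene
m=bot.camera_model("scene");a=bot.capture("scene");s=cv2.cvtColor(a,cv2.COLOR_RGB2GRAY)
for z in(188,175,165,152):
    u=proj(m,[[563.4,-303.5,z]])[0].round().astype(int);print(z,u,s[u[1],u[0]-9:u[0]+10])
u=proj(m,[[447.9,-303.5,175]])[0].round().astype(int);print("park",u,s[u[1],u[0]-9:u[0]+10])
run(("scene",),range(-6,16))
```

```text
36.05 [ 509.35 -376.34  250.8 ]
563.4 [369.26 111.46] 14.910159661862508
[(356.975, 109.225, 15.378524780273438), (368.6, 108.85, 13.785966873168945)]
[ 95  50  24  39  71  73  75  77  72  75  76  78  82 172 187 188 189]
447.9 [175.94 112.04] 14.929287677348356
None
[103 102 103 103 101 121 200 201 198 201 201 163 126 102 100 101 132]
188 [396 266] [106 103 107 132 140 102 115 114 113 110 109 106 116 180 182 170  87  76  77]
175 [395 269] [118 124 179 235 236 152  52  60  78  87  89  90  81  79  77  76  77  76  77]
165 [394 272] [165 203 240 239 233 147  52  56  58  64  77  90  85  81  77  67  70  69  76]
152 [393 275] [226 239 240 236 167 201  53  57  58  57  62  77  77  76  75  76  80  99 100]
park [368 306] [156 224 240 240 241 241 241 240 239 239 239 239 239 239 238 238 240 240 240]
scene [(857.0, -2.0, 1.0), (854.7999877929688, -2.0, 2.0), (851.0, -2.0, 0.0), (847.0, -3.0, 1.0)]
```

```bash
python3 -c "
from plant import bot
print(bot.close_job())"
```

```text
the job is handed in; nothing more can be done
None
```

I handed the job in at about 36 s: the tray is home on the middle rails, over the timer, and the pin is pushed down through the bar's middle hole with its collar on the bar. The final state comes from force readings and image measurements, and I haven't seen the judge's verdict.

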